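Tap the jammed specimen blocks out of a tilted bottle

TASK

The specimen blocks have jammed in the neck of the tilted bottle on the pouring stand. Stand the glass beaker on the stand's small raised pedestal and let go, turn the sunken knob clockwise to its stop so that the bottle runs fully out over the beaker, then tap the bottle lightly on its side with the closed fingers, as often as needed, until every block has dropped into the beaker. Turn the knob back so that the bottle is fully home, and only then move the beaker with the blocks in it onto the steel tray, upright, and set the blue cover on it; never strike the bottle hard and never tip the beaker over.

Things in the scene. Friction and masses are not known exactly. Their poses are not given: they have to be found in the camera images.
- stand: Grey pouring stand fixed to the bench: base plate 100 x 473 mm, 12 mm high. Origin on the bench, y along the plate: pedestal at -165 mm, rails 34 mm high from -120 to +140 mm with the bottle's carriage, knob console (106 x 106 mm, top at 50 mm) at +222 mm. The robot is on its -x side.
- knob (a joint): Turn of the knob, rad: 0 at the start (bottle home), growing clockwise seen from above to its stop at 1.3 (bottle out). It stays where it is left, needs about 0.1 N m and drives the carriage, 85 mm per rad.
- knob_grip (a point): On the knob's axis at grip height. Black bar knob in a round well of 84 mm diameter: bar 14 mm thick, 36 mm long, its top 5 mm above this point and 6 mm below the console's top; well floor 22 mm below this point. The bar runs along this point's x (turns with the knob); grip across y. White marks on the rim show both end positions.
- carriage (a joint): Travel of the bottle's carriage towards the pedestal (the stand's -y), m: 0 home, 0.11 fully out. Moved by the knob.
- bottle: Amber bottle, body 64 mm diameter, clear neck 29 mm (lip 35 mm), 162 mm overall, clamped on the carriage, mouth tilted down 0.28 rad towards the stand's -y. Origin on its axis in the body, 110 mm from the mouth, 175 mm above the bench; y along it away from the mouth, x level. The clamp's rubber bush gives up to 12 mm along x (900 N/m) and rings at 9 Hz.
- bottle_side (a point): Point on the side of the bottle's body facing the robot, at axis height: the place to tap, towards the bottle's +x. A brisk tap (about 0.2 m/s, a few mm deep), or a push of some mm let go quickly, shakes the blocks some mm to cm down the neck; at rest or pushed slowly they stay stuck. Several taps are needed.
- bottle_mouth (a point): Centre of the bottle's mouth. With the carriage out it is 10 mm short of the pedestal's axis, 145 mm above the bench; with it home, 120 mm.
- pedestal_top (a point): Centre of the pedestal's top, a rubber disc of 48 mm diameter, 52 mm above the bench.
- beaker: Clear glass beaker, 63 mm tall, 60 mm diameter at the body, 66 to 70 mm at the rim (upper 11 mm), base about 54 mm, 60 g. Origin in the middle of its underside, z up through the mouth. Grasp across the body from above.
- cover: Blue beaker cover, 50 g, 42 mm tall: disc of 76 mm diameter (its top 9 to 12 mm above the origin), under it a 42 mm plug 4 mm deep, on top a knob of 20 mm diameter. Origin in the middle of the plug's underside. Seated on the beaker, its origin is 59 mm above the beaker's.
- cover_knob (a point): Grip point in the cover's knob, 33 mm above its origin.
- tray: Stainless steel tray, 263 x 366 mm (x, y), rim 18 mm high, floor 1 mm above the bench; origin in the middle of the underside.
- part_1: Loose steel specimen block, 13 x 16 x 13 mm (x, y, z), 20 g; the origin is the middle of its underside. At the start it is jammed in the bottle's neck, its 16 mm along the neck. There are two to four blocks; an absent one has no pose.
- part_2: Loose brass specimen block, 13 x 16 x 13 mm (x, y, z), 20 g; the origin is the middle of its underside. At the start it is jammed in the bottle's neck, its 16 mm along the neck. There are two to four blocks; an absent one has no pose.
- part_3: Loose steel specimen block, 13 x 16 x 13 mm (x, y, z), 20 g; the origin is the middle of its underside. At the start it is jammed in the bottle's neck, its 16 mm along the neck. There are two to four blocks; an absent one has no pose.
- part_4: Loose brass specimen block, 13 x 16 x 13 mm (x, y, z), 20 g; the origin is the middle of its underside. At the start it is jammed in the bottle's neck, its 16 mm along the neck. There are two to four blocks; an absent one has no pose.
Mind the look-alikes: they are no part of the job. Leave any yellow look-alike of the beaker alone.

How it is judged:
On the way, in this order (a step that is already met when the one before it is completed fails the run):
1. the beaker stands on the pedestal, let go, with the bottle home (distance between beaker and pedestal_top below 0.015 m and angle between beaker's own z axis and vertical below 0.12 rad and contact force between the fingers and beaker below 0.2 N and value of joint carriage below 0.012 m), for 0.2 s.
2. the bottle is run out over the beaker on the pedestal (distance between beaker and pedestal_top below 0.015 m and angle between beaker's own z axis and vertical below 0.12 rad and value of joint carriage above 0.098 m), for 0.2 s.
3. the bottle is tapped on its side while it is out (value of joint carriage above 0.098 m and contact force between any of the fingers, the arm and bottle above 0.5 N).
4. every block lies in the beaker on the pedestal (distance between beaker and pedestal_top below 0.015 m and angle between beaker's own z axis and vertical below 0.12 rad and horizontal distance between each of part_1, part_2, part_3, part_4 and beaker below 0.034 m and z of part_1 in the frame of beaker between -0.003 and 0.055 m and z of part_2 in the frame of beaker between -0.003 and 0.055 m and z of part_3 in the frame of beaker between -0.003 and 0.055 m and z of part_4 in the frame of beaker between -0.003 and 0.055 m), for 0.2 s.
5. the bottle is back home, the beaker with the blocks still on the pedestal (all of step 4 and value of joint carriage below 0.012 m), for 0.2 s.
At the end, for the whole second after the job is handed in: The bottle carriage is home (within 12 mm); the beaker stands upright (within 0.1 rad) on the floor of the tray, its centre at least 30 mm inside the rim, at rest; every block lies in it; the cover sits flat on it, plug inside the rim, centred within 14 mm (horizontal distance between each of part_1, part_2, part_3, part_4 and beaker below 0.034 m and z of part_1 in the frame of beaker between -0.003 and 0.055 m and z of part_2 in the frame of beaker between -0.003 and 0.055 m and z of part_3 in the frame of beaker between -0.003 and 0.055 m and z of part_4 in the frame of beaker between -0.003 and 0.055 m and value of joint carriage below 0.012 m and x of beaker in the frame of tray between -0.1 and 0.1 m and y of beaker in the frame of tray between -0.15 and 0.15 m and z of beaker in the frame of tray below 0.01 m and angle between each of beaker, cover's own z axis and vertical below 0.1 rad and horizontal distance between cover and beaker below 0.014 m and z of cover in the frame of beaker between 0.053 and 0.066 m and linear speed of each of beaker, cover below 0.02 m/s); the robot touches nothing.
It fails at once if the bottle is struck or shoved with more than 70 N (contact force between any of the fingers, the arm and bottle above 70 N).
It fails at once if the beaker is tipped over (angle between beaker's own z axis and vertical above 0.7 rad).
Of part_1, part_2, part_3, part_4 only 2 to 4 are there at a start; the rules pass over those that are not, and their reading is None.
At some moment in a run one of tray, cover may be knocked a few centimetres aside while the robot is not near it.
It also fails if it takes over 210 s, if anything falls off the work surface, if the arm or the gripper's body presses on something with over 40 N, if the wrist force passes 120 N, or if a joint passes its speed limit or range.

ROBOT

A 7-joint arm with a two-finger parallel gripper is mounted at the origin on a cart in front of the work surface, level with it; the furniture and walls round the work are solid. World frame = base frame: x ahead of the robot, y to its left, z up, the work surface at z = 0. Lengths are in m, angles in rad, forces in N, time in s.
With the tool pointing down it reaches from about 0.4 to 0.85 m from the base axis. Payload 4.5 kg.
Tool frame: the origin (TCP) lies on the centre line of the jaws, within the pads' length; the fingertips stand r.tips_ahead ahead of it and the grasp point (between the pads) is the TCP (r.tips_ahead is the distance from the TCP to the fingertips, in m); z points along the fingers, y is the direction in which the jaws open and shut (so a half turn about z gives the same grasp; the last joint's range is limited). The gripper opens to 88 mm and grips with 3 to 60 N. Pads are 18 mm wide; open, the fingers measure 123 mm over their backs; the gripper's body (75 mm by 187 mm) begins 45 mm behind the grasp point.
Start: joints at [-1.254, 0.689, -0.195, 1.565, 0.157, 0.902, -0.215], TCP at [0.174, 0.6, 0.258] pointing down, gripper open.
Joint ranges: [-3.01, 3.01], [-0.46, 2.08], [-1.47, 1.51], [0.13, 2.56], [-1, 4.14], [0.04, 2.09], [-2.66, 2.66]. Speed limits (rad/s): [2.57, 2.57, 3.14, 3.14, 3.14, 3.14, 3.14].

INTERFACE

Orientations are given as a unit quaternion [x, y, z, w].
In Python, from plant import r gives the robot as it stands.
- The arm moves only by the shell command python3 -m inch 'ROWS' [FORCE]. ROWS is JSON, a list of rows, each a list of 5 numbers: the shift along the world's x, y, z in units of 25 mm (1.0 is 25 mm), then the turn about the world's z in units of 6 degrees (1.0 is 6 degrees), then the finger opening in mm, from 0 to 88.1. A call has 1 to 5 rows; each row shifts and turns the commanded pose from where the row before left it; what a row does not reach is not made up. A row lasts 1/10 s, in which the tool goes at most 50 mm and 8.59 degrees, less where a joint would pass 70% of its speed; a pose out of reach is approached as far as the arm can. A call is refused whole if a number of a shift passes 1 or a number of a turn 1, either way. A call with a gripper value outside its range is refused whole. The fingers move at their own pace and stop on an object; FORCE is the grip in N (left out, the last holds). Time passes only in rows, so rows that do not move let the fingers close. It gives the time, the measured TCP pose, the force and the opening at its end, in the units of the state.
- r.get_state(): the state, without advancing time (a new reading comes with each control period).
- r.snapshot(name): name is "scene" or "top" or "wrist"; returns a dict with "pixels" (400x640x3 uint8, red, green, blue), "range_z" (400x640 float32, m along the optical axis (not along the pixel's ray), 0 where there is no reading), "K" (3x3 intrinsics, pixels), "position" and "attitude" of the camera in the world. Camera axes: x right, y up, looking along -z (the intrinsics and any distortion apply to the point x, -y, -z); pixel columns grow to the right and rows downward; lengths in m; the calibration is good to about 2 mm. A picture is of the moment at which its call begins.
- r.finish_job(): hands the job in, once; it reports no verdict.
The state is a dict: "clock": time; "q": joint angles; "qd": joint speeds; "joint_torque": joint torques, N m; "tool_pos": TCP position; "eef_rot": TCP orientation; "contact_force": force on the tool from outside, world axes, zero at the start; "moment": the same for the moment, N m; "opening": opening from 0.0 (shut) to 1.0 (fully open).
Only numpy, scipy, OpenCV 4.12 (cv2) and the standard library are available. Lean on these libraries where they do the work, as an engineer would, in place of code of your own. Each camera call takes 0.05 s, during which the arm holds its last target. There are 200 camera calls.

## Working session

There is one attempt and no reset: what is moved stays moved. The work goes in short steps, Python scripts to look and compute and a shell command to move; the robot and the scene stay as the last step left them, time stands still between calls to the robot, and variables do not carry over. Pictures are saved under pics/ and viewed, about 12 in all and at most 16, crops included, and the job is handed in when it is done.

```bash
ls; mkdir -p pics
cat > h.py <<'E'
import numpy as np,cv2
from plant import r
from scipy.spatial.transform import Rotation as R
def att(s):
    a=np.array(s["attitude"],float)
    return a if a.shape==(3,3) else R.from_quat(a).as_matrix()
def cloud(s):
    d=s["range_z"];K=np.array(s["K"]);v,u=np.mgrid[:400,:640]
    p=np.stack([(u-K[0,2])/K[0,0]*d,-(v-K[1,2])/K[1,1]*d,-d],-1)
    w=p@att(s).T+np.array(s["position"]); w[d==0]=np.nan
    return w
def ray(s,u,v,z):
    K=np.array(s["K"]);d=att(s)@np.array([(u-K[0,2])/K[0,0],-(v-K[1,2])/K[1,1],-1]);p=np.array(s["position"])
    return p+d*(z-p[2])/d[2]
def save(s,n): cv2.imwrite(f"pics/{n}.png",s["pixels"][:,:,::-1])
E
python3 - <<'E'
from h import *
import pickle
for n in("scene","top","wrist"):
    s=r.snapshot(n); save(s,n+"0"); pickle.dump(s,open(f"pics/{n}0.pkl","wb")); print(n,s["position"],s["attitude"],s["K"],[k for k in s])
print(r.get_state(),r.tips_ahead)
a=cv2.imread("pics/scene0.png");b=cv2.imread("pics/top0.png")
cv2.imwrite("pics/both0.png",cv2.resize(np.vstack([a,b]),(480,600)))
E
```

```text
pics
scene [-0.16868134 -0.79176722  0.56128362] [ 0.5007569  -0.20476678 -0.30022169  0.78560806] [[370.28829036   0.         315.38507379]
 [  0.         370.28829036 200.0805898 ]
 [  0.           0.           1.        ]] ['pixels', 'range_z', 'K', 'position', 'attitude']
top [ 0.30401438 -0.04881249  1.27772622] [-0.05803294  0.05942808  0.71052684 -0.69875037] [[394.71626147   0.         322.94763746]
 [  0.         394.71626147 206.97086605]
 [  0.           0.           1.        ]] ['pixels', 'range_z', 'K', 'position', 'attitude']
wrist [0.09262092 0.62342745 0.38414368] [-0.13111888 -0.09795146  0.59210759  0.78906397] [[321.89560935   0.         324.61615308]
 [  0.         321.89560935 196.91730236]
 [  0.           0.           1.        ]] ['pixels', 'range_z', 'K', 'position', 'attitude']
{'clock': 0.15, 'q': array([-1.25418476,  0.68978186, -0.19454241,  1.56604341,  0.15732985,
        0.90250421, -0.21514585]), 'qd': array([ 0.00055392, -0.00040149, -0.00236621, -0.00237254,  0.00106228,
        0.00164158, -0.00023063]), 'joint_torque': array([-9.49507776e-04, -5.27861667e+01, -1.26834456e+00, -1.53587419e+01,
       -5.25247981e-02,  3.88336586e-03,  1.11184547e-04]), 'tool_pos': array([0.17432212, 0.59975418, 0.257117  ]), 'eef_rot': array([ 1.40914178e-01,  9.90021587e-01, -6.70654630e-04, -3.89300779e-05]), 'contact_force': array([-0.30260831,  0.32965462,  0.81860019]), 'moment': array([-0.01609059,  0.02710872,  0.01428068]), 'opening': 0.9972068872901666} 0.019
```

View pics/scene0.png

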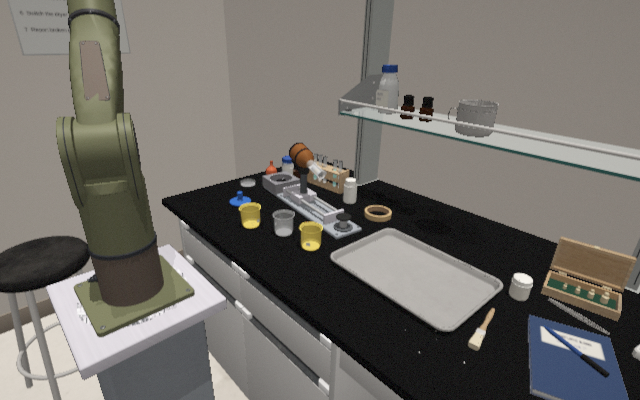

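View pics/top0.png

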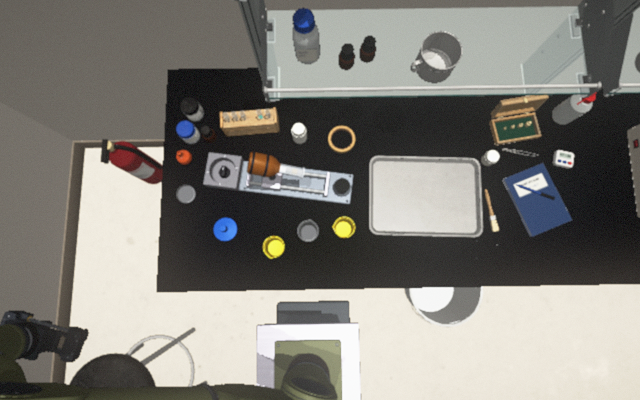

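Run:
```python
from h import *
import pickle
s=pickle.load(open("pics/top0.pkl","rb"));w=cloud(s)
im=s["pixels"][:,:,::-1].copy()
cv2.imwrite("pics/crop0.png",cv2.resize(im[140:280,190:370],None,fx=4.4,fy=4.28,interpolation=cv2.INTER_CUBIC))
for n,u,v,z in[("beaker",308,231,.06),("yel",274,247,.06),("yel",344,227,.06),("cover",225,229,.035),("ped",342,187,.052),("knob",224,172,.044),("tray",426,196,.01)]:
    print(n,ray(s,u,v,z).round(3),w[v,u].round(3))
hsv=cv2.cvtColor(im,cv2.COLOR_BGR2HSV)
# console / stand top by height
for lo,hi,nm in[(.046,.054,'con'),(.008,.016,'base'),(.03,.038,'rails')]:
    m=(w[...,2]>lo)&(w[...,2]<hi)&(w[...,0]>.3)&(w[...,0]<.65)
    m[:, :195]=0;m[:,360:]=0;m[:145]=0;m[210:]=0
    m=m.astype(np.uint8)
    n,l,st,c=cv2.connectedComponentsWithStats(m)
    for i in range(1,n):
        if st[i,4]>60:
            P=w[l==i];print(nm,st[i],P.mean(0).round(3),[np.round(x,3) for x in cv2.minAreaRect(P[:,:2].astype(np.float32)*1)])
m=(w[...,2]>.013)&(w[...,2]<.025)&(w[...,1]<-.15)&(w[...,1]>-.6)&(w[...,0]>.2)&(w[...,0]<.65)
print(cv2.minAreaRect(w[m][:,:2].astype(np.float32)))
```

```text
beaker [ 0.434 -0.005  0.06 ] [ 0.439 -0.004  0.007]
yel [0.386 0.1   0.06 ] [0.39  0.107 0.002]
yel [ 0.444 -0.117  0.06 ] [ 0.451 -0.12   0.003]
cover [0.447 0.258 0.035] [0.447 0.257 0.038]
ped [ 0.573 -0.115  0.052] [ 0.573 -0.115  0.052]
knob [0.63  0.263 0.044] [0.63  0.263 0.047]
tray [ 0.548 -0.391  0.01 ] [ 0.55  -0.394 -0.001]
con [203 166  37  22 280] [0.607 0.27  0.05 ] [array([0.62 , 0.273]), array([0.108, 0.072]), np.float64(83.094)]
con [261 173  21  16 158] [0.596 0.11  0.049] [array([0.602, 0.112]), array([0.059, 0.05 ]), np.float64(81.107)]
con [334 178  15  14 135] [ 0.582 -0.113  0.051] [array([ 0.582, -0.112]), array([0.043, 0.045]), np.float64(3.717)]
base [ 238  168  115   36 1016] [0.583 0.012 0.012] [array([0.603, 0.036]), array([0.368, 0.101]), np.float64(81.674)]
base [251 174  12   8  67] [0.617 0.164 0.012] [array([0.618, 0.164]), array([0.035, 0.022]), np.float64(79.424)]
base [281 174  45  16 447] [0.603 0.009 0.012] [array([0.605, 0.011]), array([0.143, 0.043]), np.float64(82.101)]
((0.5310195088386536, -0.3982389569282532), (0.2366056889295578, 0.4027918875217438), 0.10459460318088531)
```

View pics/crop0.png

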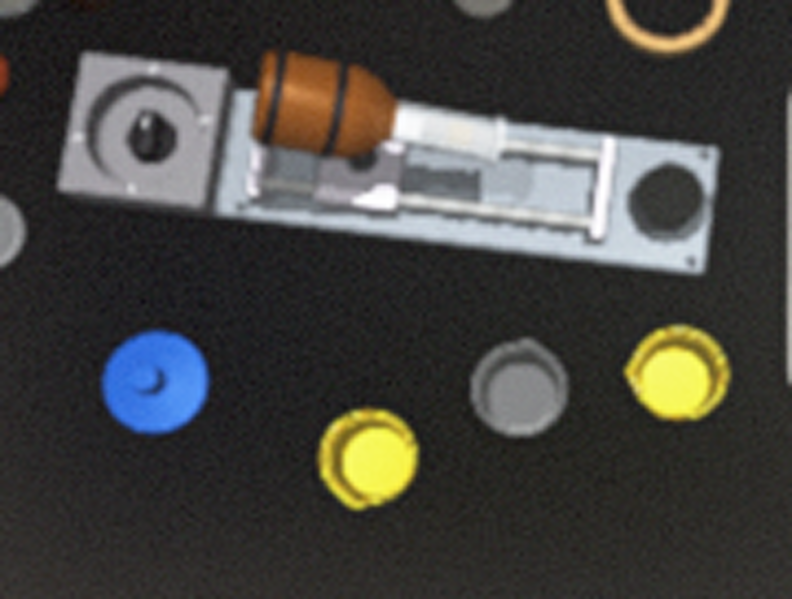

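Candidates for the beaker (top view): grey/clear at (308,231), yellow (274,247) and yellow (344,227). I choose the clear one at (308,231), and the crop confirms it. The cover is the blue disc at (225,229), not the blue cap at (187,130).

```bash
python3 -m inch '[[0.9,-0.97,0.3,0.3,88],[0.9,-0.97,0.3,0.3,88],[0.9,-0.97,0.3,0.3,88],[0.9,-0.97,0.3,0.4,88],[0.9,-0.97,0,0,88]]'
python3 -m inch '[[0.9,-0.97,0,0,88],[0.9,-0.97,0,0,88],[0.9,-0.97,0,0,88],[0.9,-0.97,0,0,88],[0.9,-0.97,0,0,88]]'
python3 -m inch '[[0.7,-0.97,0,0,88],[0.7,-0.97,0,0,88],[0,-0.97,0,0,88],[0,-0.97,0,0,88],[0,-0.97,0,0,88]]'
python3 -m inch '[[0,-0.97,0,0,88],[0,-0.97,0,0,88],[0,-0.97,0,0,88],[0,-0.97,0,0,88],[0,-0.97,0,0,88]]'
python3 -m inch '[[0,-0.97,0,0,88],[0,-0.97,0,0,88],[0,-0.97,0,0,88],[0,-0.97,0,0,88],[0,0,0,0,88]]'
python3 - <<'E'
from h import *
import pickle
s=r.snapshot("wrist");save(s,"w1");pickle.dump(s,open("pics/w1.pkl","wb"));st=r.get_state();print(st["tool_pos"],st["q"],R.from_quat(st["eef_rot"]).as_matrix()[:,1],st["clock"],s["position"])
E
```

```text
clock: 0.65
tool_pos: [0.2879, 0.4783, 0.2885]
eef_rot: [0.073, 0.997, 0.001, 0.0]
contact_force: [0.7, 1.0, 0.3]
opening: 0.998
clock: 1.15
tool_pos: [0.4001, 0.3565, 0.2876]
eef_rot: [0.073, 0.997, -0.0, -0.0]
contact_force: [-0.0, -0.1, -0.9]
opening: 0.994
clock: 1.65
tool_pos: [0.4343, 0.2353, 0.2875]
eef_rot: [0.073, 0.997, -0.0, -0.0]
contact_force: [-0.1, 0.4, -0.2]
opening: 0.998
clock: 2.15
tool_pos: [0.4342, 0.1141, 0.2877]
eef_rot: [0.073, 0.997, -0.0, -0.0]
contact_force: [0.4, 0.3, 0.1]
opening: 1.001
clock: 2.65
tool_pos: [0.4339, 0.0148, 0.2875]
eef_rot: [0.076, 0.997, -0.001, -0.001]
contact_force: [0.9, 0.1, -1.0]
opening: 0.998
[0.43418957 0.0169572  0.28760987] [ 0.06279713  0.40961808 -0.29819814  2.06641043  0.18503495  0.69077832
  1.06538729] [ 1.49500055e-01  9.88761640e-01 -3.90331150e-04] 2.7 [0.34995867 0.02785856 0.41471147]
```

View pics/w1.png

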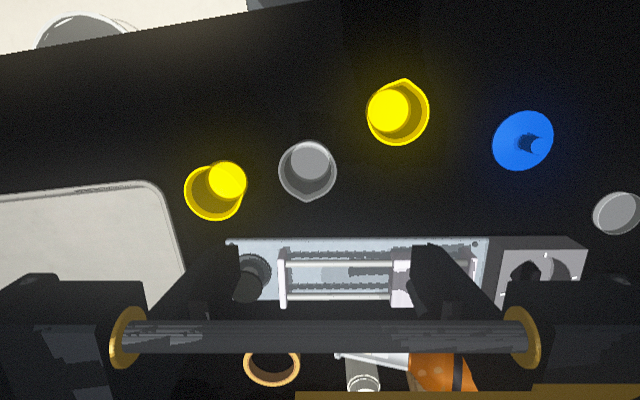

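Run:
```python
from h import *
import pickle
s=pickle.load(open("pics/w1.pkl","rb"));t=pickle.load(open("pics/top0.pkl","rb"));c=pickle.load(open("pics/scene0.pkl","rb"));W=cloud(s)
print("bk rim w",ray(s,307,171,.063)," base",ray(s,311,161,.003)," top",ray(t,308,231.1,.063))
# yellow & grey masks: fit rim ellipse
for n,q in(("w",s),("t",t)):
    im=q["pixels"][:,:,::-1].copy();g=cv2.cvtColor(im,cv2.COLOR_BGR2HSV)
    box=(272,345,133,206) if n=="w" else (294,324,215,246)
    m=np.zeros((400,640),np.uint8);sub=(g[box[2]:box[3],box[0]:box[1],2]>60)
    m[box[2]:box[3],box[0]:box[1]]=sub
    cs=max(cv2.findContours(m,0,1)[0],key=cv2.contourArea);(u,v),a,_=cv2.fitEllipse(cv2.convexHull(cs));print(n,u,v,a,ray(q,u,v,.058))
    m=cv2.inRange(g,(100,120,60),(125,255,255));m[:, :200]=0
    if n=="t":m[:200]=0
    cs=max(cv2.findContours(m,0,1)[0],key=cv2.contourArea);(u,v),a,_=cv2.fitEllipse(cs);print("cover",u,v,ray(q,u,v,.010))
print("ped w",ray(s,251,279,.052), "ped t",ray(t,341.6,187.2,.052),"scene",ray(c,346,215,.052),"knob t",ray(t,224.5,172,.044))
```

```text
bk rim w [ 0.43472929 -0.00566843  0.063     ]  base [ 0.43679383 -0.00396647  0.003     ]  top [ 0.43309551 -0.00550815  0.063     ]
w 307.23016357421875 170.45469665527344 (58.32295227050781, 61.46487808227539) [ 0.43534509 -0.00577746  0.058     ]
cover 522.1435546875 140.2014923095703 [0.44945833 0.2622638  0.01      ]
t 307.62628173828125 230.3360595703125 (22.011249542236328, 22.641016006469727) [ 0.43602496 -0.0041956   0.058     ]
cover 542.7067260742188 214.0826416015625 [ 0.48147143 -0.76638752  0.01      ]
ped w [ 0.56893005 -0.10348508  0.052     ] ped t [ 0.57240019 -0.11326616  0.052     ] scene [ 0.59320113 -0.11761427  0.052     ] knob t [0.63040185 0.26171862 0.044     ]
```

```bash
python3 -m inch '[[0,-0.88,0,0,88],[0,0,-0.9,0,88],[0,0,-0.9,0,88],[0,0,-0.9,0,88],[0,0,-0.9,0,88]]'
python3 -m inch '[[0,0,-0.9,0,88],[0,0,-0.9,0,88],[0,0,-0.9,0,88],[0,0,-0.9,0,88],[0,0,-0.9,0,88]]'
python3 -m inch '[[0,0,-0.9,0,88],[0,0,-0.6,0,88],[0,0,-0.6,0,88],[0,0,0,0,88],[0,0,0,0,88]]'
python3 -m inch '[[0,0,0,0,50],[0,0,0,0,50],[0,0,0,0,50],[0,0,0,0,50],[0,0,0,0,50]]' 8
python3 -m inch '[[0,0,0,0,50],[0,0,0.2,0,50],[0,0,0.4,0,50],[0,0,0.4,0,50],[0,0,0,0,50]]'
```

```text
clock: 3.2
tool_pos: [0.4348, -0.0021, 0.197]
eef_rot: [0.072, 0.997, 0.001, 0.0]
contact_force: [0.7, -0.5, 0.1]
opening: 0.997
clock: 3.7
tool_pos: [0.435, -0.0019, 0.0843]
eef_rot: [0.072, 0.997, 0.001, 0.0]
contact_force: [0.1, 0.4, 0.6]
opening: 1.0
clock: 4.2
tool_pos: [0.439, -0.0035, 0.0526]
eef_rot: [0.073, 0.997, -0.001, -0.004]
contact_force: [-0.2, 0.4, 0.0]
opening: 0.995
clock: 4.7
tool_pos: [0.4389, -0.0047, 0.0529]
eef_rot: [0.073, 0.997, -0.001, -0.004]
contact_force: [-0.1, 0.2, 2.8]
opening: 0.702
clock: 5.2
tool_pos: [0.4391, -0.0047, 0.0783]
eef_rot: [0.074, 0.997, -0.001, -0.004]
contact_force: [-0.2, -0.4, 0.2]
opening: 0.71
```

Run:
```python
from h import *
a=r.snapshot("scene");b=r.snapshot("wrist")
A=cv2.resize(a["pixels"][140:260,200:400],(800,480),interpolation=2)[:,:,::-1]
cv2.imwrite("pics/c2.png",np.vstack([cv2.resize(A,(500,300)),cv2.resize(b["pixels"][100:400,:,::-1],(500,234))]))
```

```text
(no output)
```

View pics/c2.png

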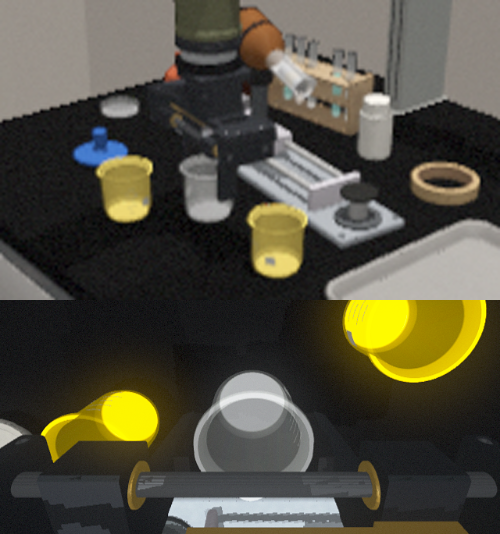

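```bash
python3 -m inch '[[0,0,0.7,0,50],[0,0,0.7,0,50],[0,0,0.7,0,50],[0,0,0.7,0,50],[0,0,0.7,0,50]]' 10
python3 -m inch '[[0,0,0.7,0,50],[0,0,0.7,0,50],[0,0,0.7,0,50],[0,0,0.7,0,50],[0,0,0.7,0,50]]'
python3 -m inch '[[0,-0.6,0,0,50],[0,-0.6,0,0,50],[0,-0.8,0,0,50],[0,-0.8,0,0,50],[0,-0.8,0,0,50]]'
python3 -m inch '[[0,-0.8,0,0,50],[0,-0.8,0,0,50],[0,-0.8,0,0,50],[0,-0.8,0,0,50],[0.5,-0.8,0,0,50]]'
python3 -m inch '[[0.7,-0.5,0,0,50],[0.8,-0.3,0,0,50],[0.8,-0.2,0,0,50],[0.8,0,0,0,50],[0.7,0,0,0,50]]'
python3 -m inch '[[0.5,0,0,0,50],[0.3,0,0,0,50],[0.1,0,0,0,50],[0,0,0,0,50],[0,0,0,0,50]]'
python3 - <<'E'
from h import *
import pickle
s=r.snapshot("wrist");save(s,"w3");pickle.dump(s,open("pics/w3.pkl","wb"))
E
```

```text
clock: 5.8
tool_pos: [0.4384, -0.0047, 0.1652]
eef_rot: [0.073, 0.997, -0.002, -0.005]
contact_force: [0.1, 0.8, -0.3]
opening: 0.704
clock: 6.3
tool_pos: [0.4384, -0.0048, 0.2526]
eef_rot: [0.073, 0.997, -0.002, -0.005]
contact_force: [-0.1, -0.0, -1.0]
opening: 0.702
clock: 6.8
tool_pos: [0.4385, -0.0955, 0.2518]
eef_rot: [0.073, 0.997, -0.002, -0.005]
contact_force: [0.7, -0.0, -1.0]
opening: 0.707
clock: 7.3
tool_pos: [0.4494, -0.1958, 0.2515]
eef_rot: [0.073, 0.997, -0.002, -0.006]
contact_force: [1.3, -0.9, -0.9]
opening: 0.71
clock: 7.8
tool_pos: [0.5469, -0.2199, 0.2513]
eef_rot: [0.073, 0.997, -0.002, -0.005]
contact_force: [0.2, 0.2, -0.0]
opening: 0.703
clock: 8.3
tool_pos: [0.5681, -0.2198, 0.2524]
eef_rot: [0.073, 0.997, -0.002, -0.005]
contact_force: [0.1, -0.3, -0.0]
opening: 0.703
```

View pics/w3.png

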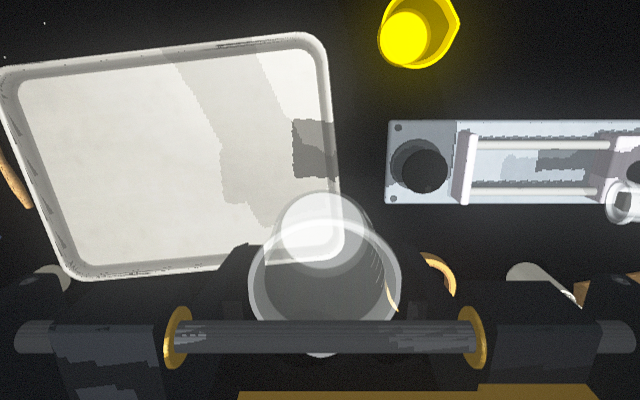

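Run:
```python
from h import *
import pickle
s=pickle.load(open("pics/w3.pkl","rb"));W=cloud(s);g=cv2.cvtColor(s["pixels"],cv2.COLOR_RGB2GRAY)
m=((W[...,2]>.046)&(W[...,2]<.058));m[:,:385]=0;m[:,462:]=0;m[:120]=0;m[210:]=0
P=W[m];c,rad=cv2.minEnclosingCircle(P[:,:2].astype(np.float32));print("ped",m.sum(),c,rad*1e3,P.mean(0),P[:,2].std())
m2=m.astype(np.uint8);cs=max(cv2.findContours(m2,0,1)[0],key=cv2.contourArea);e=cv2.fitEllipse(cs);print(e,ray(s,*e[0],.052))
# baseplate near edge direction, z=.012
for (u,v) in[(388,121),(386,203),(640,120)]:print(ray(s,u,v,.012))
# held beaker rim & base centre
st=r.get_state()["tool_pos"]
print(st,"rim",ray(s,324,271,st[2]+.010),"base",ray(s,322,242,st[2]-.053))
```

```text
ped 1604 (0.5909156799316406, -0.10527344048023224) 39.684996008872986 [ 0.57929843 -0.11669474  0.05201293] 0.0008818216572942758
((424.32879638671875, 170.69273376464844), (42.532474517822266, 46.32038497924805), 58.60294723510742) [ 0.57914259 -0.11671716  0.052     ]
[ 0.52752744 -0.14294833  0.012     ]
[ 0.62412537 -0.15365185  0.012     ]
[0.56751945 0.13462339 0.012     ]
[ 0.56810759 -0.21987155  0.25256501] rim [ 0.55581944 -0.21823285  0.26256501] base [ 0.57316113 -0.22238     0.19956501]
```

Run:
```python
from h import *
import pickle
s=pickle.load(open("pics/w3.pkl","rb"));W=cloud(s)
for (u,v) in[(322,192),(322,205),(322,219),(322,222),(322,226),(322,235),(322,250),(322,262),(285,240),(250,270),(254,285),(398,285),(395,270)]:print(u,v,W[v,u].round(3))
cv2.imwrite("pics/w3c.png",cv2.resize(s["pixels"][170:370,220:430,::-1],(630,600),interpolation=2))
c=r.snapshot("scene");cv2.imwrite("pics/s3c.png",cv2.resize(c["pixels"][120:260,260:430,::-1],(680,560),interpolation=2))
```

```text
322 192 [ 0.536 -0.217  0.216]
322 205 [ 0.536 -0.216  0.235]
322 219 [ 0.533 -0.216  0.262]
322 222 [ 0.534 -0.216  0.263]
322 226 [ 0.561 -0.221  0.203]
322 235 [ 0.567 -0.221  0.202]
322 250 [ 0.578 -0.223  0.201]
322 262 [ 0.585 -0.224  0.202]
285 240 [ 0.567 -0.244  0.203]
250 270 [ 0.55  -0.248  0.263]
254 285 [ 0.558 -0.248  0.263]
398 285 [ 0.568 -0.188  0.261]
395 270 [ 0.561 -0.189  0.26 ]
```

View pics/s3c.png

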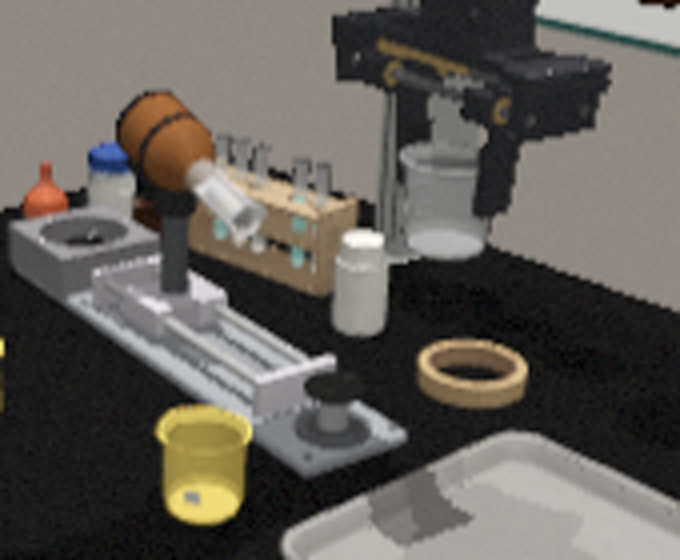

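```bash
python3 -m inch '[[0.1,0.6,0,0,50],[0.1,0.8,0,0,50],[0.1,0.8,0,0,50],[0.1,0.8,0,0,50],[0.06,0.8,0,0,50]]'
python3 -m inch '[[0,0.36,-0.4,0,50],[0,0,-0.8,0,50],[0,0,-0.8,0,50],[0,0,-0.8,0,50],[0,0,-0.8,0,50]]'
python3 -m inch '[[0,0,-0.6,0,50],[0,0,-0.5,0,50],[0,0,-0.4,0,50],[0,0,-0.2,0,50],[0,0,0,0,50]]'
```

```text
clock: 8.9
tool_pos: [0.5803, -0.1224, 0.2529]
eef_rot: [0.073, 0.997, -0.001, -0.004]
contact_force: [0.0, 0.2, -0.6]
opening: 0.701
clock: 9.4
tool_pos: [0.5797, -0.1156, 0.1613]
eef_rot: [0.073, 0.997, -0.002, -0.005]
contact_force: [0.6, 0.7, -1.5]
opening: 0.705
clock: 9.9
tool_pos: [0.5801, -0.1157, 0.1197]
eef_rot: [0.073, 0.997, -0.001, -0.004]
contact_force: [0.0, -0.1, -0.6]
opening: 0.704
```

```bash
python3 -m inch '[[0,0,-0.2,0,50],[0,0,-0.15,0,50],[0,0,-0.1,0,50],[0,0,0,0,50],[0,0,0,0,50]]'
python3 -m inch '[[0,0,-0.1,0,50],[0,0,0,0,50],[0,0,0,0,50]]'
```

```text
clock: 10.4
tool_pos: [0.5803, -0.1156, 0.109]
eef_rot: [0.073, 0.997, -0.001, -0.004]
contact_force: [0.4, 0.1, -0.5]
opening: 0.699
clock: 10.7
tool_pos: [0.5802, -0.1157, 0.1064]
eef_rot: [0.073, 0.997, -0.001, -0.004]
contact_force: [-0.2, -0.5, -0.1]
opening: 0.7
```

```bash
python3 -m inch '[[0,0,-0.08,0,50],[0,0,0,0,50],[0,0,0,0,50]]'
python3 -m inch '[[0,0,0,0,66],[0,0,0,0,72],[0,0,0,0,80],[0,0,0,0,84],[0,0,0,0,84]]'
python3 -m inch '[[0,0,0.3,0,84],[0,0,0.6,0,84],[0,0,0.8,0,84],[0,0,0.8,0,84],[0,0,0.8,0,84]]'
python3 -m inch '[[0,0,0.8,0,84],[0,-0.8,0.8,0,84],[0,-0.8,0.8,0,84],[0,-0.8,0,0,84],[0,-0.8,0,0,84]]'
python3 -m inch '[[0,-0.8,0,0,84],[0,0,0,0,84],[0,0,0,0,84]]'
python3 - <<'E'
from h import *
import pickle
s=r.snapshot("wrist");save(s,"w4");pickle.dump(s,open("pics/w4.pkl","wb"));W=cloud(s)
m=(W[...,2]>.1075)&(W[...,2]<.122)&(W[...,1]<-.07)&(W[...,1]>-.17)&(W[...,0]<.63)&(W[...,0]>.53)
P=W[m];print(m.sum(),cv2.minEnclosingCircle(P[:,:2].astype(np.float32)),P[:,2].mean())
E
```

```text
clock: 11.0
tool_pos: [0.5806, -0.1158, 0.1048]
eef_rot: [0.073, 0.997, -0.002, -0.004]
contact_force: [-1.2, -1.6, 3.4]
opening: 0.706
clock: 11.5
tool_pos: [0.5802, -0.1156, 0.1043]
eef_rot: [0.073, 0.997, -0.001, -0.004]
contact_force: [0.6, 0.2, 0.4]
opening: 0.951
clock: 12.0
tool_pos: [0.5805, -0.1156, 0.1891]
eef_rot: [0.073, 0.997, -0.001, -0.004]
contact_force: [-0.3, -0.1, -0.2]
opening: 0.951
clock: 12.5
tool_pos: [0.5807, -0.1964, 0.2493]
eef_rot: [0.073, 0.997, -0.002, -0.003]
contact_force: [-0.0, 0.0, -0.4]
opening: 0.954
clock: 12.8
tool_pos: [0.5803, -0.215, 0.2478]
eef_rot: [0.073, 0.997, -0.001, -0.004]
contact_force: [-0.5, 0.7, 0.7]
opening: 0.951
1852 ((0.5780368447303772, -0.1178957149386406), 0.03488340601325035) 0.11281441260661298
```

View pics/w4.png

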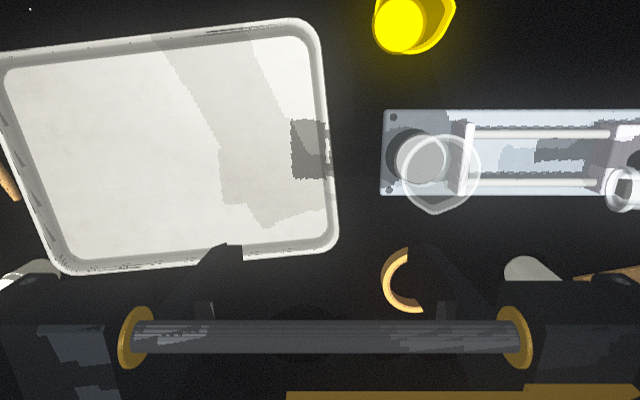

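```bash
python3 -m inch '[[0,0,0.8,0,50],[0,0,0.8,0,50],[0,0.6,0.8,0,50],[0,0.8,0,0,50],[0,0.9,0,0,50]]'
python3 -m inch '[[0,1,0,0,50],[0,1,0,0,50],[0,1,0,0,50],[0,1,0,0,50],[0,1,0,0,50]]'
python3 -m inch '[[0.2,1,0,0,50],[0.2,1,0,0,50],[0.2,1,0,0,50],[0.2,1,0,0,50],[0.2,1,0,0,50]]'
python3 -m inch '[[0.4,1,0,0,50],[0.4,1,0,0,50],[0.3,1,0,0,50],[0,1,0,0,50],[0,1,0,0,50]]'
python3 -m inch '[[0,1,0,0,50],[0,0,0,0,50],[0,0,0,0,50]]'
python3 - <<'E'
from h import *
import pickle
s=r.snapshot("wrist");save(s,"w5");pickle.dump(s,open("pics/w5.pkl","wb"));print(r.get_state()["tool_pos"])
E
```

```text
clock: 13.35
tool_pos: [0.5806, -0.1558, 0.3081]
eef_rot: [0.072, 0.997, -0.001, -0.003]
contact_force: [0.9, 0.6, -0.0]
opening: 0.572
clock: 13.85
tool_pos: [0.5797, -0.03, 0.3074]
eef_rot: [0.072, 0.997, -0.001, -0.004]
contact_force: [0.7, 0.1, -1.0]
opening: 0.568
clock: 14.35
tool_pos: [0.6045, 0.095, 0.3074]
eef_rot: [0.072, 0.997, -0.001, -0.004]
contact_force: [0.1, -1.0, -0.2]
opening: 0.567
clock: 14.85
tool_pos: [0.6316, 0.2199, 0.3072]
eef_rot: [0.072, 0.997, -0.001, -0.005]
contact_force: [0.4, 0.2, 0.1]
opening: 0.565
clock: 15.15
tool_pos: [0.6317, 0.2434, 0.3071]
eef_rot: [0.072, 0.997, -0.001, -0.004]
contact_force: [-1.0, -0.5, 0.5]
opening: 0.571
[0.63233261 0.24182081 0.30700239]
```

View pics/w5.png

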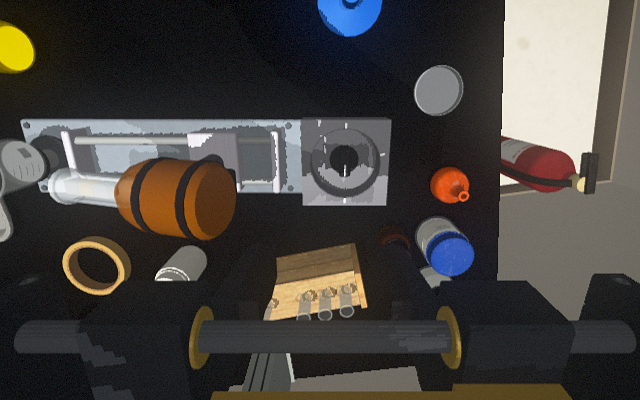

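Run:
```python
from h import *
import pickle
s=pickle.load(open("pics/w5.pkl","rb"));W=cloud(s)
cv2.imwrite("pics/w5c.png",cv2.resize(s["pixels"][110:215,295:400,::-1],(525,525),interpolation=2))
def comp(m,nm,mn=25):
    n,l,st,c=cv2.connectedComponentsWithStats(m.astype(np.uint8))
    for i in range(1,n):
        if st[i,4]>mn:
            P=W[l==i];print(nm,c[i].round(),st[i,4],P.mean(0).round(4),"lo",P.min(0).round(3),"hi",P.max(0).round(3))
comp((W[...,2]>.075)&(W[...,0]>.45)&(W[...,0]<.85)&(W[...,1]>.05)&(W[...,1]<.5)&(np.mgrid[:400,:640][0]<300)&(W[...,2]<.25),"obst")
roi=(W[...,0]>.57)&(W[...,0]<.70)&(W[...,1]>.2)&(W[...,1]<.34)
comp(roi&(W[...,2]>.047)&(W[...,2]<.054),"console")
m=roi&(W[...,2]>.040)&(W[...,2]<.0468);comp(m,"bar",8)
comp(roi&(W[...,2]<.022)&(W[...,2]>.012),"floor")
c=roi&(W[...,2]>.047)&(W[...,2]<.054);P=W[c][:,:2].astype(np.float32);print(cv2.minAreaRect(P))
f=roi&(W[...,2]<.045)&(W[...,2]>.012);cs=[k for k in cv2.findContours(f.astype(np.uint8),0,1)[0] if cv2.contourArea(k)>300]
for k in cs:e=cv2.fitEllipse(k);print(e,ray(s,*e[0],.05))
```

```text
obst [173. 196.] 8873 [0.6089 0.1279 0.1979] lo [0.58  0.05  0.075] hi [0.652 0.166 0.221]
obst [460. 255.] 230 [0.7658 0.3938 0.0755] lo [0.746 0.374 0.075] hi [0.789 0.409 0.077]
obst [441. 249.] 38 [0.7545 0.371  0.0755] lo [0.748 0.363 0.075] hi [0.759 0.378 0.077]
obst [444. 267.] 76 [0.7808 0.3744 0.0754] lo [0.77  0.362 0.075] hi [0.79  0.393 0.077]
obst [323. 287.] 2152 [0.7851 0.2179 0.0805] lo [0.766 0.148 0.075] hi [0.812 0.27  0.108]
console [345. 160.] 3830 [0.6326 0.2675 0.05  ] lo [0.576 0.208 0.047] hi [0.696 0.327 0.053]
bar [344. 161.] 311 [0.6348 0.2668 0.0436] lo [0.618 0.258 0.04 ] hi [0.654 0.276 0.046]
bar [349. 188.] 120 [0.6697 0.2689 0.0435] lo [0.652 0.228 0.04 ] hi [0.678 0.306 0.047]
floor [293. 128.] 99 [0.5891 0.2076 0.0129] lo [0.58  0.2   0.012] hi [0.602 0.216 0.015]
floor [344. 159.] 2486 [0.6373 0.2674 0.0172] lo [0.598 0.225 0.014] hi [0.678 0.309 0.022]
floor [295. 149.] 87 [0.6165 0.206  0.0126] lo [0.603 0.2   0.012] hi [0.631 0.212 0.014]
floor [297. 168.] 39 [0.6408 0.2044 0.0127] lo [0.632 0.2   0.012] hi [0.648 0.21  0.014]
((0.6359434723854065, 0.26680779457092285), (0.10617925226688385, 0.10619311779737473), 81.62699890136719)
((344.54541015625, 161.7076873779297), (65.87974548339844, 67.9532699584961), 68.85923767089844) [0.63369186 0.26691871 0.05      ]
```

View pics/w5c.png

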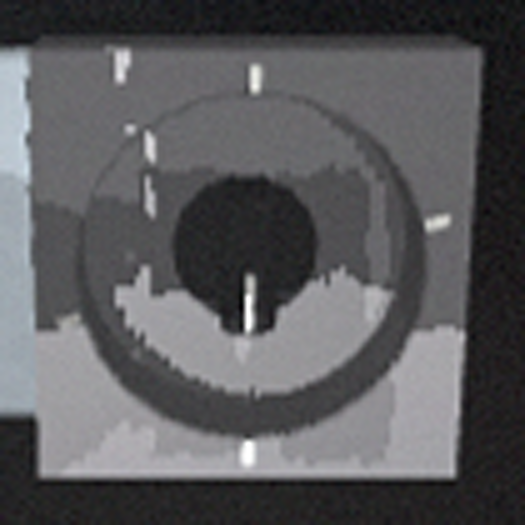

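```bash
python3 -m inch '[[0.1,0.98,0,0,30],[0,0,-0.5,0,30],[0,0,-0.8,0,30],[0,0,-0.8,0,30],[0,0,-0.8,0,30]]'
python3 -m inch '[[0,0,-0.8,0,30],[0,0,-0.8,0,30],[0,0,-0.8,0,30],[0,0,0,0,30],[0,0,0,0,30]]'
```

```text
clock: 15.7
tool_pos: [0.6352, 0.264, 0.2328]
eef_rot: [0.074, 0.997, -0.002, -0.004]
contact_force: [-0.0, -0.2, 0.2]
opening: 0.341
clock: 16.2
tool_pos: [0.6353, 0.2649, 0.1741]
eef_rot: [0.074, 0.997, -0.002, -0.005]
contact_force: [-0.4, 0.6, 0.5]
opening: 0.344
```

```bash
python3 -m inch '[[0,0.1,0,0,30],[0,0,-0.6,0,30],[0,0,-0.7,0,30],[0,0,-0.7,0,30],[0,0,-0.7,0,30]]'
python3 -m inch '[[0,0,-0.7,0,30],[0,0,-0.5,0,30],[0,0,-0.5,0,30],[0,0,-0.3,0,30],[0,0,-0.2,0,30]]'
python3 -m inch '[[0,0,-0.2,0,30],[0,0,0,0,30],[0,0,0,0,30]]'
```

```text
clock: 16.7
tool_pos: [0.6347, 0.2684, 0.1047]
eef_rot: [0.073, 0.997, -0.002, -0.005]
contact_force: [0.8, -0.0, 0.7]
opening: 0.341
clock: 17.2
tool_pos: [0.6352, 0.2689, 0.0512]
eef_rot: [0.073, 0.997, -0.002, -0.004]
contact_force: [-0.5, -0.3, -0.3]
opening: 0.337
clock: 17.5
tool_pos: [0.6356, 0.269, 0.0474]
eef_rot: [0.073, 0.997, -0.001, -0.004]
contact_force: [0.6, 0.4, -0.4]
opening: 0.342
```

```bash
python3 -m inch '[[0,-0.05,-0.12,0,30],[0,0,-0.12,0,30],[0,0,0,0,30]]'
python3 -m inch '[[0,0,0,0,5],[0,0,0,0,5],[0,0,0,0,5],[0,0,0,0,5]]' 30
```

```text
clock: 17.8
tool_pos: [0.6358, 0.2676, 0.0425]
eef_rot: [0.073, 0.997, -0.001, -0.004]
contact_force: [-2.4, -1.7, 9.2]
opening: 0.338
clock: 18.2
tool_pos: [0.6361, 0.267, 0.0425]
eef_rot: [0.073, 0.997, -0.002, -0.003]
contact_force: [-2.1, -1.9, 9.1]
opening: 0.155
```

```bash
python3 -m inch '[[0,0,0.06,0,5],[0,0,0,-0.4,5],[0,0,0,-0.7,5],[0,0,0,-0.8,5],[0,0,0,-0.8,5]]' 40
python3 -m inch '[[0,0,0,-0.8,5],[0,0,0,-0.8,5],[0,0,0,-0.8,5],[0,0,0,-0.8,5],[0,0,0,-0.8,5]]'
python3 -m inch '[[0,0,0,-0.8,5],[0,0,0,-0.8,5],[0,0,0,-0.8,5],[0,0,0,-0.8,5],[0,0,0,-0.5,5]]'
python3 -c "
from h import *
s=r.get_state();print(s['q'].round(2),s['moment'],R.from_quat(s['eef_rot']).as_matrix()[:,1])"
```

```text
clock: 18.7
tool_pos: [0.6361, 0.2672, 0.0426]
eef_rot: [0.215, 0.977, -0.001, -0.004]
contact_force: [0.8, -0.2, 0.3]
opening: 0.159
clock: 19.2
tool_pos: [0.6365, 0.2676, 0.0426]
eef_rot: [0.413, 0.911, 0.001, -0.003]
contact_force: [2.4, 0.1, -1.2]
opening: 0.15
clock: 19.7
tool_pos: [0.6368, 0.2678, 0.0426]
eef_rot: [0.58, 0.814, 0.002, -0.003]
contact_force: [3.6, 0.4, -1.6]
opening: 0.157
[-0.33  1.06 -0.27  1.46  0.37  0.67 -0.43] [-0.04301529 -0.62645559  0.08879901] [ 9.45199872e-01  3.26492231e-01 -1.57766139e-04]
```

```bash
python3 -m inch '[[0,0,0,-0.6,5],[0,0,0,-0.5,5],[0,0,0,-0.5,5],[0,0,0,-0.5,5],[0,0,0,0,5]]'
python3 -c "
from h import *
s=r.get_state();print(s['q'].round(2),s['moment'],R.from_quat(s['eef_rot']).as_matrix()[:,1])"
python3 -m inch '[[0,0,0,-0.3,5],[0,0,0,0,5],[0,0,0,0,5]]'
python3 -c "
from h import *
s=r.get_state();print(s['q'].round(2),s['moment'],R.from_quat(s['eef_rot']).as_matrix()[:,1])"
```

```text
clock: 20.2
tool_pos: [0.6371, 0.2678, 0.0426]
eef_rot: [0.665, 0.747, 0.003, -0.003]
contact_force: [4.6, 0.2, -3.2]
opening: 0.157
[-0.35  1.05 -0.22  1.47  0.3   0.65 -0.59] [-0.07331994 -1.03159597  0.11237535] [9.93330039e-01 1.15305216e-01 3.75287899e-04]
clock: 20.5
tool_pos: [0.6371, 0.2678, 0.0426]
eef_rot: [0.676, 0.737, 0.003, -0.003]
contact_force: [6.3, -0.0, -2.8]
opening: 0.151
[-0.36  1.05 -0.21  1.47  0.29  0.65 -0.61] [ 0.03159222 -1.13475732  0.58570519] [9.96291541e-01 8.60410115e-02 3.30246997e-04]
```

```bash
python3 -m inch '[[0,0,0,0,28],[0,0,0,0,28],[0,0,0,0,28],[0,0,0.3,0,28],[0,0,0.6,0,28]]' 10
python3 -m inch '[[0,0,0.8,0,28],[0,0,0.8,0,28],[0,0,0.8,0,28],[0,0,0.8,0,28],[0,0,0.8,0,10]]'
python3 -m inch '[[-0.4,0,0.8,0,0],[-0.6,0,0.8,0,0],[-0.6,0,0.8,0,0],[-0.6,0,0.8,0,0],[-0.6,-0.6,0.8,0,0]]'
python3 -m inch '[[-0.6,-0.9,0,0,0],[-0.6,-0.9,0,0,0],[-0.5,-0.9,0,0,0],[-0.4,-0.9,0,0,0],[0,-0.9,0,0,0]]'
python3 -m inch '[[0,-0.9,0,0,0],[0,-0.9,0,0,0],[0,-0.9,0,0,0],[0,-0.9,0,0,0],[0,0,0,0,0]]'
python3 - <<'E'
from h import *
import pickle
s=r.snapshot("wrist");save(s,"w6");pickle.dump(s,open("pics/w6.pkl","wb"));t=r.snapshot("top");pickle.dump(t,open("pics/t6.pkl","wb"));st=r.get_state();print(st["tool_pos"],st["opening"])
c=t["pixels"][140:270,190:400,::-1]
cv2.imwrite("pics/m6.png",np.vstack([cv2.resize(s["pixels"][:,:,::-1],(480,300)),cv2.resize(c,(480,297),interpolation=2)]))
E
```

```text
clock: 21.0
tool_pos: [0.6338, 0.2673, 0.0644]
eef_rot: [0.677, 0.736, -0.0, -0.005]
contact_force: [0.9, 0.4, 0.1]
opening: 0.321
clock: 21.5
tool_pos: [0.6353, 0.2677, 0.167]
eef_rot: [0.677, 0.736, 0.002, -0.004]
contact_force: [0.9, -0.1, -0.6]
opening: 0.251
clock: 22.0
tool_pos: [0.5639, 0.2552, 0.267]
eef_rot: [0.676, 0.737, 0.003, -0.005]
contact_force: [-0.4, -0.5, 0.7]
opening: 0.003
clock: 22.5
tool_pos: [0.5113, 0.1395, 0.2661]
eef_rot: [0.676, 0.737, 0.001, -0.004]
contact_force: [0.3, 0.7, 0.2]
opening: 0.005
clock: 23.0
tool_pos: [0.5127, 0.0463, 0.2657]
eef_rot: [0.679, 0.734, 0.001, -0.003]
contact_force: [0.2, -0.2, -0.0]
opening: 0.002
[0.51292411 0.05047422 0.26569923] 0.00808482215731115
```

View pics/m6.png

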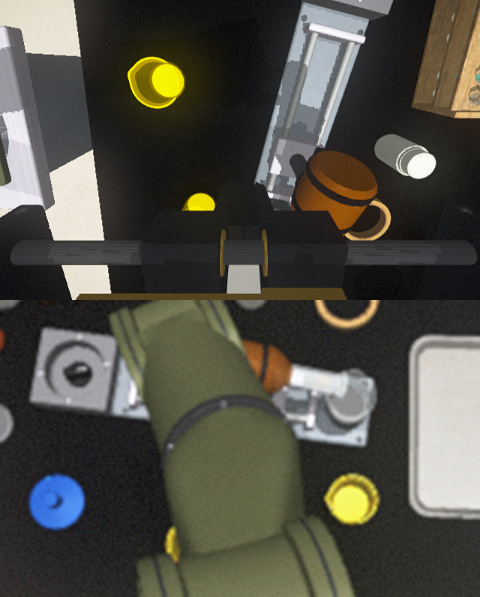

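Run:
```python
from h import *
import pickle
s=pickle.load(open("pics/w6.pkl","rb"));W=cloud(s)
g=cv2.cvtColor(s["pixels"],cv2.COLOR_RGB2HSV);am=(g[...,1]>120)&(g[...,0]<20)&(W[...,2]>.15)&(W[...,2]<.24)
P=W[am];O=np.array([.579,-.117]);ey=np.array([.1426,.9898]);ex=np.array([.9898,-.1426])
Q=np.c_[(P[:,:2]-O)@ex,(P[:,:2]-O)@ey,P[:,2]]
for z in(.165,.175,.185):
    q=Q[abs(Q[:,2]-z)<.004];
    if len(q):print(z,len(q),np.percentile(q[:,0],[2,10]),q[:,1].min(),q[:,1].max())
print(Q.min(0),Q.max(0))
t=pickle.load(open("pics/t6.pkl","rb"));T=cloud(t);m=(T[...,2]>.11)&(T[...,2]<.19)&(T[...,1]<0)&(T[...,1]>-.2)&(T[...,0]>.53)&(T[...,0]<.65);m[:,330:]&=True
p=T[m];print(((p[:,:2]-O)@ey).min(),len(p))
```

```text
0.165 141 [-0.01331685 -0.00907935] 0.1734923995305528 0.17598875029899141
0.175 475 [-0.03034597 -0.02962214] 0.10778832604407265 0.17394225594873022
0.185 757 [-0.03036746 -0.02981428] 0.11127744209340582 0.17123252900199992
[-0.03084818  0.10396949  0.16235068] [0.03237338 0.17598875 0.21970837]
-0.028635200835213242 404
```

```bash
python3 -m inch '[[0.15,-0.8,0,0,0],[0,-0.85,0,0,0],[0,0,-0.6,0,0],[0,0,-0.8,0,0],[0,0,-0.8,0,0]]'
python3 -m inch '[[0,0,-0.6,0,0],[0,0,-0.3,0,0],[0,0,0,0,0],[0,0,0,0,0]]'
python3 -m inch '[[0.4,-0.06,0,0,0],[0,0,0,0,0],[0,0,0,0,0]]'
```

```text
clock: 23.6
tool_pos: [0.5171, 0.0108, 0.21]
eef_rot: [0.676, 0.737, 0.003, -0.004]
contact_force: [0.1, -0.1, -0.3]
opening: 0.01
clock: 24.0
tool_pos: [0.517, 0.0097, 0.188]
eef_rot: [0.676, 0.736, 0.002, -0.004]
contact_force: [-0.3, 0.4, -0.3]
opening: 0.0
clock: 24.3
tool_pos: [0.5273, 0.0072, 0.1879]
eef_rot: [0.677, 0.736, 0.002, -0.004]
contact_force: [0.1, 0.3, 0.2]
opening: 0.008
```

```bash
python3 -m inch '[[0.4,-0.06,0,0,0],[0,0,0,0,0],[0,0,0,0,0]]'
python3 -m inch '[[0.2,-0.03,0,0,0],[0,0,0,0,0],[0,0,0,0,0]]'
python3 -m inch '[[0.2,-0.03,0,0,0],[0,0,0,0,0],[0,0,0,0,0]]'
```

```text
clock: 24.6
tool_pos: [0.5368, 0.0057, 0.1874]
eef_rot: [0.677, 0.736, 0.002, -0.004]
contact_force: [-0.3, 0.4, -0.0]
opening: 0.003
clock: 24.9
tool_pos: [0.5416, 0.0051, 0.1874]
eef_rot: [0.677, 0.736, 0.001, -0.004]
contact_force: [-0.5, -0.1, 0.3]
opening: 0.007
clock: 25.2
tool_pos: [0.5467, 0.0043, 0.1874]
eef_rot: [0.677, 0.736, 0.001, -0.004]
contact_force: [0.7, -0.2, -0.3]
opening: 0.002
```

```bash
python3 -m inch '[[0.2,-0.03,0,0,0],[0,0,0,0,0],[0,0,0,0,0]]'
python3 -m inch '[[0.2,-0.03,0,0,0],[0,0,0,0,0],[0,0,0,0,0]]'
python3 -m inch '[[0.2,-0.03,0,0,0],[0,0,0,0,0],[0,0,0,0,0]]'
```

```text
clock: 25.5
tool_pos: [0.5514, 0.0036, 0.1873]
eef_rot: [0.677, 0.736, 0.001, -0.004]
contact_force: [-1.1, 0.7, -0.1]
opening: 0.005
clock: 25.8
tool_pos: [0.5556, 0.003, 0.1873]
eef_rot: [0.677, 0.736, 0.001, -0.005]
contact_force: [-4.3, 1.4, 1.9]
opening: 0.005
clock: 26.1
tool_pos: [0.5593, 0.0024, 0.1872]
eef_rot: [0.677, 0.736, -0.0, -0.006]
contact_force: [-7.1, 1.7, 4.2]
opening: 0.005
```

```bash
python3 -m inch '[[-1,0.14,0,0,0],[0,0,0,0,0],[0,0,0,0,0],[0,0,0,0,0],[0,0,0,0,0]]'
python3 -m inch '[[0.9,-0.13,0,0,0],[0.1,0,0,0,0],[-0.9,0.13,0,0,0],[0,0,0,0,0],[0,0,0,0,0]]'
python3 - <<'E'
from h import *
import pickle
s=r.snapshot("scene");cv2.imwrite("pics/s7.png",cv2.resize(s["pixels"][140:260,260:400,::-1],(700,600),interpolation=2));print(r.get_state()["tool_pos"])
E
```

```text
clock: 26.6
tool_pos: [0.5378, 0.0055, 0.1876]
eef_rot: [0.677, 0.736, 0.002, -0.004]
contact_force: [-0.2, 0.7, 0.3]
opening: 0.01
clock: 27.1
tool_pos: [0.5397, 0.0056, 0.1877]
eef_rot: [0.677, 0.736, 0.002, -0.004]
contact_force: [0.2, 0.4, 0.7]
opening: 0.008
[0.54020628 0.00553444 0.18771331]
```

View pics/s7.png

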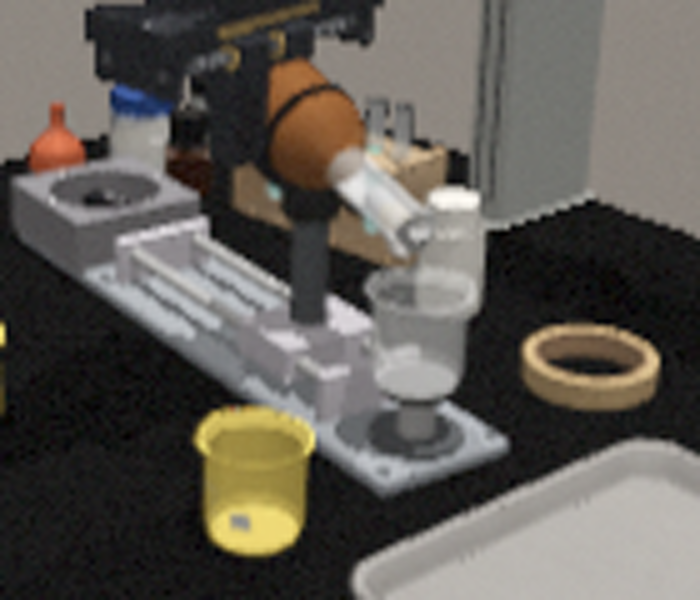

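```bash
cat > look.py <<'E'
from h import *
import pickle,sys
s=r.snapshot("scene");t=r.snapshot("top")
o="pics/base.pkl"
import os
if not os.path.exists(o): pickle.dump((s["pixels"],t["pixels"]),open(o,"wb"))
b=pickle.load(open(o,"rb"))
# scene ROI: neck (325..350,165..195)  beaker (332..356,192..222)
for nm,(v0,v1,u0,u1) in dict(neck=(168,192,325,348),beak=(195,222,332,356)).items():
    d=abs(s["pixels"][v0:v1,u0:u1].astype(int)-b[0][v0:v1,u0:u1]).sum(-1);print(nm,(d>60).sum(),d.max(),end=" ")
W=cloud(t);m=(np.hypot(W[...,0]-.579,W[...,1]+.117)<.027)&(W[...,2]<.12);print("top z",np.sort(W[m][:,2])[::-1][:8].round(3),m.sum())
C=np.hstack([cv2.resize(s["pixels"][160:225,320:365,::-1],(390,563),interpolation=2),cv2.resize(t["pixels"][160:205,310:360,::-1],(400,563),interpolation=2)]);cv2.imwrite(f"pics/{sys.argv[1]}.png",C)
E
python3 look.py a0
python3 -m inch '[[0.85,-0.12,0,0,0],[-0.85,0.12,0,0,0],[0,0,0,0,0],[0,0,0,0,0],[0,0,0,0,0]]'
python3 -m inch '[[0.85,-0.12,0,0,0],[-0.85,0.12,0,0,0],[0,0,0,0,0],[0,0,0,0,0],[0,0,0,0,0]]'
python3 -m inch '[[0.85,-0.12,0,0,0],[-0.85,0.12,0,0,0],[0,0,0,0,0],[0,0,0,0,0],[0,0,0,0,0]]'
python3 look.py a1
```

```text
neck 0 0 beak 0 0 top z [0.119 0.119 0.114 0.114 0.114 0.113 0.113 0.112] 154
clock: 27.75
tool_pos: [0.5402, 0.0055, 0.1876]
eef_rot: [0.677, 0.736, 0.002, -0.004]
contact_force: [0.1, 0.5, -0.1]
opening: 0.004
clock: 28.25
tool_pos: [0.5402, 0.0055, 0.1877]
eef_rot: [0.677, 0.736, 0.002, -0.004]
contact_force: [0.6, 0.4, -1.1]
opening: 0.007
clock: 28.75
tool_pos: [0.5402, 0.0055, 0.1877]
eef_rot: [0.677, 0.736, 0.002, -0.004]
contact_force: [-0.6, 0.1, -0.6]
opening: 0.004
neck 45 289 beak 23 144 top z [0.119 0.116 0.114 0.113 0.113 0.113 0.113 0.113] 178
```

Something moved; more taps.

```bash
for i in 1; do :; done
python3 -m inch '[[0.85,-0.12,0,0,0],[-0.85,0.12,0,0,0],[0,0,0,0,0],[0,0,0,0,0],[0,0,0,0,0]]'|tail -2
python3 look.py a2
python3 -m inch '[[0.85,-0.12,0,0,0],[-0.85,0.12,0,0,0],[0,0,0,0,0],[0,0,0,0,0],[0,0,0,0,0]]'|tail -2
python3 look.py a3
python3 -m inch '[[0.85,-0.12,0,0,0],[-0.85,0.12,0,0,0],[0,0,0,0,0],[0,0,0,0,0],[0,0,0,0,0]]'|tail -2
python3 look.py a4
python3 -m inch '[[0.85,-0.12,0,0,0],[-0.85,0.12,0,0,0],[0,0,0,0,0],[0,0,0,0,0],[0,0,0,0,0]]'|tail -2
python3 look.py a5
python3 -c "
import cv2,numpy as np
cv2.imwrite('pics/A.png',np.hstack([cv2.resize(cv2.imread(f'pics/a{i}.png')[:,:390],(200,290)) for i in(0,1,3,5)]))"
```

```text
contact_force: [0.1, 0.4, -0.7]
opening: 0.006
neck 56 355 beak 22 141 top z [0.116 0.115 0.115 0.114 0.113 0.112 0.112 0.111] 181
contact_force: [1.1, 0.0, -0.5]
opening: 0.008
neck 54 301 beak 44 150 top z [0.117 0.115 0.113 0.113 0.112 0.112 0.111 0.111] 180
contact_force: [-0.0, -0.2, 0.3]
opening: 0.006
neck 56 298 beak 44 155 top z [0.116 0.116 0.114 0.114 0.113 0.113 0.112 0.112] 179
contact_force: [0.1, 0.8, -0.2]
opening: 0.001
neck 70 239 beak 43 150 top z [0.118 0.117 0.115 0.115 0.114 0.112 0.111 0.111] 160
```

View pics/A.png

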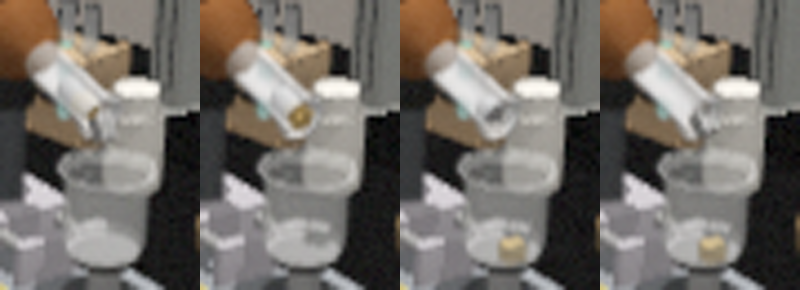

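Steel then brass have dropped; a third (steel) is at the mouth. Continuing.

```bash
python3 -m inch '[[0.85,-0.12,0,0,0],[-0.85,0.12,0,0,0],[0,0,0,0,0],[0,0,0,0,0],[0,0,0,0,0]]'|tail -2
python3 look.py a6
python3 -m inch '[[0.85,-0.12,0,0,0],[-0.85,0.12,0,0,0],[0,0,0,0,0],[0,0,0,0,0],[0,0,0,0,0]]'|tail -2
python3 look.py a7
python3 -m inch '[[0.85,-0.12,0,0,0],[-0.85,0.12,0,0,0],[0,0,0,0,0],[0,0,0,0,0],[0,0,0,0,0]]'|tail -2
python3 look.py a8
python3 -m inch '[[0.85,-0.12,0,0,0],[-0.85,0.12,0,0,0],[0,0,0,0,0],[0,0,0,0,0],[0,0,0,0,0]]'|tail -2
python3 look.py a9
python3 -m inch '[[0.85,-0.12,0,0,0],[-0.85,0.12,0,0,0],[0,0,0,0,0],[0,0,0,0,0],[0,0,0,0,0]]'|tail -2
python3 look.py a10
python3 -m inch '[[0.85,-0.12,0,0,0],[-0.85,0.12,0,0,0],[0,0,0,0,0],[0,0,0,0,0],[0,0,0,0,0]]'|tail -2
python3 look.py a11
python3 -c "
import cv2,numpy as np
f=lambda L:np.hstack([cv2.resize(cv2.imread(f'pics/a{i}.png')[:,:390],(200,290)) for i in L])
cv2.imwrite('pics/B.png',np.vstack([f((6,7,8,9)),f((10,11,5,5))]))"
```

```text
contact_force: [0.4, -0.5, 0.5]
opening: 0.004
neck 101 354 beak 72 195 top z [0.115 0.114 0.114 0.114 0.114 0.113 0.112 0.112] 180
contact_force: [-0.3, 0.5, 0.2]
opening: 0.003
neck 104 354 beak 70 200 top z [0.119 0.117 0.116 0.113 0.112 0.112 0.112 0.111] 178
contact_force: [-0.2, 0.4, -0.2]
opening: 0.007
neck 101 355 beak 73 202 top z [0.116 0.115 0.114 0.113 0.112 0.112 0.111 0.111] 181
contact_force: [0.4, 0.7, -0.6]
opening: 0.005
neck 105 355 beak 74 201 top z [0.116 0.115 0.114 0.114 0.114 0.112 0.112 0.112] 180
contact_force: [0.1, -1.0, 1.2]
opening: 0.003
neck 104 355 beak 74 202 top z [0.115 0.115 0.114 0.113 0.113 0.113 0.112 0.112] 176
contact_force: [0.0, -0.1, -0.2]
opening: 0.003
neck 105 358 beak 74 200 top z [0.115 0.114 0.113 0.112 0.112 0.112 0.112 0.11 ] 179
```

View pics/B.png

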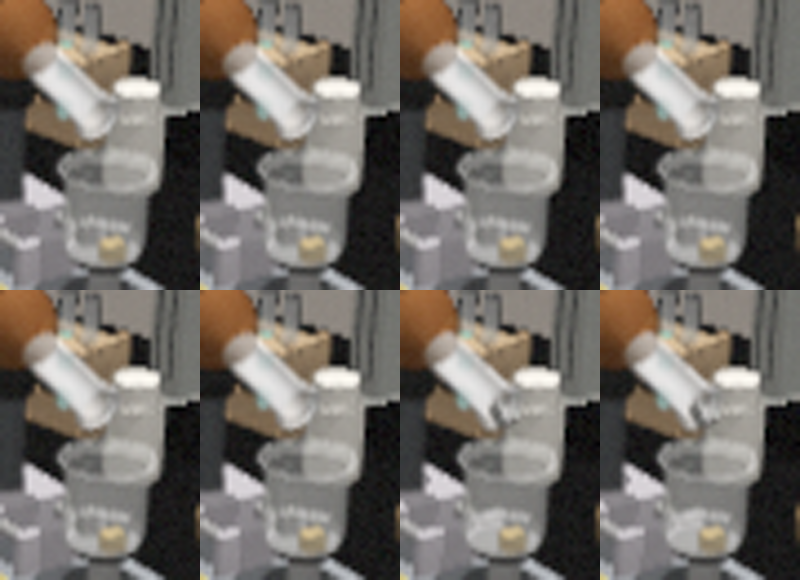

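```bash
python3 -m inch '[[-0.5,0,0.2,0,0],[0,0,0.9,0,0],[0,0,0.9,0,0],[0,0,0.9,0,0],[0,0.5,0.9,0,0]]'|sed -n 2p
python3 -m inch '[[0,0.9,0,0,28],[0,0.9,0,0,28],[0,0.9,0,0,28],[0,0.9,0,0,28],[0,0.9,0,0,28]]'|sed -n 2p
python3 -m inch '[[0.7,0.9,0,0,28],[0.7,0.9,0,0,28],[0.7,0.9,0,0,28],[0.7,0.9,0,0,28],[0.7,0.9,0,0,28]]'|sed -n 2p
python3 -m inch '[[0.7,0.4,0,0,28],[0.1,0.1,0,0,28],[0,0,0,0,28],[0,0,0,0,28],[0,0,0,0,28]]'
```

```text
tool_pos: [0.5268, 0.0162, 0.2834]
tool_pos: [0.5269, 0.1315, 0.2826]
tool_pos: [0.6149, 0.244, 0.2825]
clock: 36.85
tool_pos: [0.6336, 0.2546, 0.2827]
eef_rot: [0.677, 0.736, 0.001, -0.004]
contact_force: [0.8, 0.4, -0.6]
opening: 0.315
```

```bash
python3 -m inch '[[0.08,0.52,0,0,28],[0,0,-0.6,0,28],[0,0,-0.9,0,28],[0,0,-0.9,0,28],[0,0,-0.9,0,28]]'|sed -n 2p
python3 -m inch '[[0,0,-0.9,0,28],[0,0,-0.9,0,28],[0,0,-0.8,0,28],[0,0,-0.7,0,28],[0,0,0,0,28]]'
```

```text
tool_pos: [0.6358, 0.2697, 0.1994]
clock: 37.85
tool_pos: [0.6342, 0.2686, 0.115]
eef_rot: [0.677, 0.736, -0.001, -0.005]
contact_force: [0.1, -0.2, 0.3]
opening: 0.316
```

```bash
python3 -m inch '[[0.04,-0.04,-0.6,0,28],[0,0,-0.6,0,28],[0,0,-0.5,0,28],[0,0,-0.5,0,28],[0,0,-0.3,0,28]]'|sed -n 2,4p
python3 -m inch '[[0,0,-0.2,0,28],[0,0,0,0,28],[0,0,0,0,28]]'
```

```text
tool_pos: [0.6364, 0.2673, 0.0533]
eef_rot: [0.677, 0.736, 0.001, -0.004]
contact_force: [0.0, -0.1, 0.3]
clock: 38.65
tool_pos: [0.6373, 0.2678, 0.0503]
eef_rot: [0.677, 0.736, 0.002, -0.004]
contact_force: [-1.2, 0.3, 0.1]
opening: 0.316
```

```bash
python3 -m inch '[[-0.06,0,-0.15,0,28],[0,0,-0.12,0,28],[0,0,0,0,28],[0,0,0,0,28]]'
python3 -m inch '[[0,0,0,0,5],[0,0,0,0,5],[0,0,0,0,5],[0,0,0,0,5]]' 40
python3 -m inch '[[0,0,0,0.4,5],[0,0,0,0.7,5],[0,0,0,0.8,5],[0,0,0,0.8,5],[0,0,0,0.8,5]]'
python3 -m inch '[[0,0,0,0.8,5],[0,0,0,0.8,5],[0,0,0,0.8,5],[0,0,0,0.8,5],[0,0,0,0.8,5]]'
python3 -m inch '[[0,0,0,0.8,5],[0,0,0,0.8,5],[0,0,0,0.8,5],[0,0,0,0.8,5],[0,0,0,0.5,5]]'
python3 -c "
from h import *
s=r.get_state();y=R.from_quat(s['eef_rot']).as_matrix()[:,1];print(s['q'].round(2),s['moment'],np.degrees(np.arctan2(y[1],y[0])))"
```

```text
clock: 39.05
tool_pos: [0.6355, 0.2676, 0.0432]
eef_rot: [0.677, 0.736, 0.001, -0.004]
contact_force: [0.6, 1.0, -0.4]
opening: 0.319
clock: 39.45
tool_pos: [0.637, 0.2677, 0.0435]
eef_rot: [0.677, 0.736, 0.003, -0.003]
contact_force: [5.3, 1.0, -3.0]
opening: 0.158
clock: 39.95
tool_pos: [0.6367, 0.2676, 0.0434]
eef_rot: [0.531, 0.848, 0.002, -0.004]
contact_force: [3.8, 0.2, -1.6]
opening: 0.157
clock: 40.45
tool_pos: [0.6364, 0.2673, 0.0434]
eef_rot: [0.343, 0.939, -0.0, -0.004]
contact_force: [4.2, 0.3, -2.0]
opening: 0.153
clock: 40.95
tool_pos: [0.6362, 0.267, 0.0434]
eef_rot: [0.156, 0.988, -0.001, -0.004]
contact_force: [3.8, -0.7, -0.2]
opening: 0.155
[-0.22  1.09 -0.51  1.45  0.66  0.78  0.29] [-0.0077949  -0.55769095 -0.0915131 ] 72.08691651537771
```

```bash
python3 -m inch '[[0,0,0,0.6,5],[0,0,0,0.6,5],[0,0,0,0.4,5],[0,0,0,0.2,5],[0,0,0,0,5]]'
python3 -c "
from h import *
s=r.get_state();y=R.from_quat(s['eef_rot']).as_matrix()[:,1];print(s['q'].round(2),s['moment'],np.degrees(np.arctan2(y[1],y[0])))"
python3 -m inch '[[0,0,0,0,28],[0,0,0,0,28],[0,0,0,0,28],[0,0,0.3,0,28],[0,0,0.6,0,28]]' 10
python3 -m inch '[[0,0,0.8,0,28],[0,0,0.8,0,28],[0,0,0.8,0,28],[0,0,0.8,0,28],[0,0,0.8,0,28]]'|sed -n 2p
python3 -m inch '[[0,0,0.8,0,50],[0,0,0.8,0,84],[0,0,0.8,0,84],[0,0,0.8,0,84],[0,0,0.8,0,84]]'|sed -n 2p
python3 -m inch '[[0,0,0.8,0,84],[0,-0.8,0.5,0,84],[0,-0.9,0,0,84],[0,-0.9,0,0,84],[0,-0.9,0,0,84]]'
```

```text
clock: 41.45
tool_pos: [0.636, 0.2669, 0.0434]
eef_rot: [0.064, 0.998, -0.002, -0.004]
contact_force: [3.4, -0.6, 1.8]
opening: 0.155
[-0.2   1.1  -0.55  1.45  0.7   0.81  0.44] [-0.20464341 -0.52140567 -0.4280419 ] 82.68334890099234
clock: 41.95
tool_pos: [0.6345, 0.2673, 0.0653]
eef_rot: [0.062, 0.998, -0.002, -0.005]
contact_force: [-0.8, 0.1, -0.4]
opening: 0.32
tool_pos: [0.6358, 0.268, 0.1688]
tool_pos: [0.6354, 0.2679, 0.2689]
clock: 43.45
tool_pos: [0.6353, 0.1796, 0.3006]
eef_rot: [0.062, 0.998, -0.001, -0.003]
contact_force: [0.0, 0.7, -0.1]
opening: 0.951
```

```bash
python3 -m inch '[[-0.2,-1,0,0,84],[-0.2,-1,0,0,84],[-0.2,-1,0,0,84],[-0.2,-1,0,0,84],[-0.2,-1,0,0,84]]'|sed -n 2p
python3 -m inch '[[-0.2,-1,0,0,84],[-0.2,-1,0,0,84],[-0.2,-1,0,0,84],[-0.2,-1,0,0,84],[-0.2,-1,0,0,84]]'|sed -n 2p
python3 -m inch '[[-0.2,-1,0,0,84],[0,-1,0,0,84],[0,-1,0,0,84],[0,-1,0,0,84],[0,-1,0,0,84]]'|sed -n 2p
python3 -m inch '[[0,-0.8,-0.6,0,84],[0,0,-0.6,0,84],[0,0,-0.6,0,84],[0,0,0,0,84],[0,0,0,0,84]]'|sed -n 2p
python3 - <<'E'
from h import *
import pickle
s=r.snapshot("wrist");pickle.dump(s,open("pics/w8.pkl","wb"));W=cloud(s);t=r.snapshot("top");pickle.dump(t,open("pics/t8.pkl","wb"));T=cloud(t)
near=np.hypot(W[...,0]-.578,W[...,1]+.118)<.045
m=near&(W[...,2]>.1075)&(W[...,2]<.122)
P=W[m];print("beaker rim",m.sum(),cv2.minEnclosingCircle(P[:,:2].astype(np.float32)),P[:,2].mean())
cs=np.argwhere(m);print(cs.min(0),cs.max(0),r.get_state()["tool_pos"])
O=np.array([.579,-.117]);ey=np.array([.1426,.9898])
for X in(T,W):
    k=(X[...,2]>.13)&(X[...,2]<.23)&(X[...,0]>.55)&(X[...,0]<.66)&(X[...,1]>-.13)&(X[...,1]<.2)
    if k.any():
        q=(X[k][:,:2]-O)@ey;print("bottle y range",q.min(),q.max())
im=t["pixels"][:,:,::-1].copy();g=cv2.cvtColor(im,cv2.COLOR_BGR2HSV);m=cv2.inRange(g,(100,120,60),(125,255,255));m[:200]=0;m[:,400:]=0
c=max(cv2.findContours(m,0,1)[0],key=cv2.contourArea);e=cv2.fitEllipse(c);print("cover",e[0],ray(t,*e[0],.011))
m=(g[...,1]<40)&(g[...,2]>100)&(T[...,1]<-.17)&(T[...,1]>-.62)&(T[...,0]>.38)&(T[...,0]<.7)&(T[...,2]<.03)
n,l,stt,cc=cv2.connectedComponentsWithStats(m.astype(np.uint8));i=1+np.argmax(stt[1:,4]);print("tray",cv2.minAreaRect(T[l==i][:,:2].astype(np.float32)))
cv2.imwrite("pics/C.png",np.vstack([cv2.resize(s["pixels"][60:240,340:640,::-1],(500,300),interpolation=2),cv2.resize(im[120:290,160:500],(500,250))]))
E
```

```text
tool_pos: [0.6102, 0.0544, 0.3003]
tool_pos: [0.5853, -0.0706, 0.3003]
tool_pos: [0.5805, -0.1956, 0.3004]
tool_pos: [0.5805, -0.2129, 0.2527]
beaker rim 1775 ((0.5781232714653015, -0.117623470723629), 0.03480122238397598) 0.11279519725691478
[136 397] [214 475] [ 0.58111964 -0.213554    0.25370147]
bottle y range 0.11947093010439476 0.28566466810371327
bottle y range 0.11533040328114065 0.1395193771336217
cover (214.4607391357422, 227.91455078125) [0.45396846 0.29784003 0.011     ]
tray ((0.5304054021835327, -0.29035258293151855), (0.1764802187681198, 0.21690495312213898), 87.83917999267578)
```

View pics/C.png

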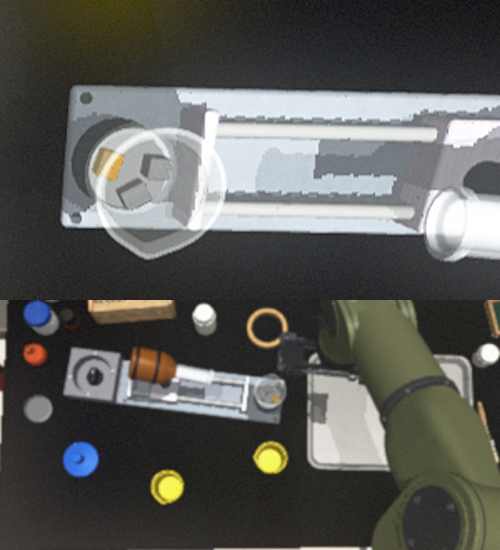

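```bash
python3 -m inch '[[-0.05,0.7,0,0,88],[-0.05,0.8,0,0,88],[0,0.8,0,0,88],[0,0.8,0,0,88],[0,0.72,0,0,88]]'|sed -n 2p
python3 -m inch '[[0,0,-0.5,0,88],[0,0,-0.5,0,88],[0,0,0,0,88],[0,0,0,0,88],[0,0,0,0,88]]'
```

```text
tool_pos: [0.5785, -0.1176, 0.2541]
clock: 46.55
tool_pos: [0.5782, -0.1203, 0.2281]
eef_rot: [0.063, 0.998, -0.002, -0.004]
contact_force: [-0.2, 0.6, 0.0]
opening: 1.0
```

```bash
python3 -m inch '[[0,0.1,-0.6,0,88],[0,0,-0.8,0,88],[0,0,-0.8,0,88],[0,0,-0.8,0,88],[0,0,-0.8,0,88]]'|sed -n 2p
python3 -m inch '[[0,0,-0.6,0,88],[0,0,-0.5,0,88],[0,0,-0.2,0,88],[0,0,0,0,88],[0,0,0,0,88]]'
```

```text
tool_pos: [0.5785, -0.1175, 0.1328]
clock: 47.55
tool_pos: [0.5785, -0.1168, 0.1013]
eef_rot: [0.063, 0.998, -0.001, -0.004]
contact_force: [0.3, -0.1, 0.7]
opening: 0.997
```

```bash
python3 -m inch '[[0,0,0,0,66],[0,0,0,0,60],[0,0,0,0,55],[0,0,0,0,50],[0,0,0,0,50]]' 12
python3 -m inch '[[0,0,0.1,0,50],[0,0,0.3,0,50],[0,0,0.5,0,50],[0,0,0.6,0,50],[0,0,0.6,0,50]]'
python3 -m inch '[[0,0,0.6,0,50],[0,0,0.5,0,50],[0,-0.3,0,0,50],[-0.1,-0.5,0,0,50],[-0.2,-0.7,0,0,50]]'|sed -n 2p
python3 -m inch '[[-0.2,-0.8,0,0,50],[-0.2,-0.8,0,0,50],[-0.2,-0.8,0,0,50],[-0.2,-0.8,0,0,50],[-0.2,-0.8,0,0,50]]'|sed -n 2p
python3 -m inch '[[-0.2,-0.8,0,0,50],[-0.04,-0.8,0,0,50],[0,-0.8,0,0,50],[0,-0.6,0,0,50],[0,-0.5,0,0,50]]'|sed -n 2p
python3 -m inch '[[0,-0.3,0,0,50],[0,-0.1,0,0,50],[0,0,0,0,50],[0,0,0,0,50]]'
python3 - <<'E'
from h import *
t=r.snapshot("top");T=cloud(t)
w=r.snapshot("wrist");W=cloud(w);p=r.get_state()["tool_pos"]
n=np.hypot(W[...,0]-p[0],W[...,1]-p[1])<.045
P=W[n&(W[...,2]<p[2]+.02)&(W[...,2]>p[2]-.06)];print(p,np.percentile(P[:,2],[1,5,50,95,99]))
# tray rim points
for X in(T,W):
    m=(X[...,2]>.015)&(X[...,2]<.023)&(X[...,1]<-.16)&(X[...,1]>-.62)&(X[...,0]>.35)&(X[...,0]<.72);Q=X[m][:,:2];print(len(Q),Q.min(0),Q.max(0),np.percentile(Q,[2,98],axis=0))
cv2.imwrite("pics/D.png",np.vstack([cv2.resize(w["pixels"][:,:,::-1],(480,300)),cv2.resize(t["pixels"][120:290,200:500,::-1],(480,272))]))
E
```

```text
clock: 48.05
tool_pos: [0.5782, -0.1171, 0.101]
eef_rot: [0.063, 0.998, -0.002, -0.004]
contact_force: [0.1, -0.6, 2.1]
opening: 0.703
clock: 48.55
tool_pos: [0.5782, -0.1168, 0.1549]
eef_rot: [0.063, 0.998, -0.001, -0.004]
contact_force: [0.9, 0.1, -1.6]
opening: 0.706
tool_pos: [0.5701, -0.1552, 0.1801]
tool_pos: [0.5439, -0.2568, 0.1795]
tool_pos: [0.5384, -0.3439, 0.1798]
clock: 50.45
tool_pos: [0.5398, -0.3508, 0.1808]
eef_rot: [0.062, 0.998, -0.001, -0.004]
contact_force: [-0.7, 0.5, -0.5]
opening: 0.697
[ 0.53983588 -0.35089191  0.1808577 ] [0.1335765  0.13479904 0.17126436 0.19518356 0.1992904 ]
514 [ 0.41310279 -0.53217615] [ 0.68699411 -0.19701953] [[ 0.41428371 -0.51925684]
 [ 0.68480304 -0.2007184 ]]
9068 [ 0.41087137 -0.61507171] [ 0.6826644  -0.20058089] [[ 0.41367024 -0.56972393]
 [ 0.64476509 -0.20418646]]
```

View pics/D.png

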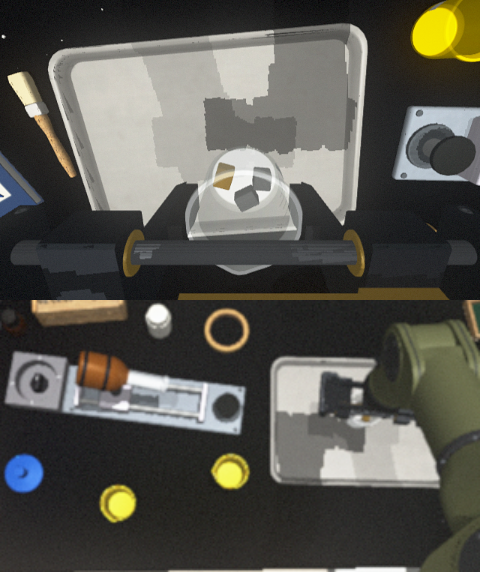

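```bash
python3 -m inch '[[0,0,-0.4,0,50],[0,0,-0.7,0,50],[0,0,-0.8,0,50],[0,0,-0.8,0,50],[0,0,-0.8,0,50]]'|sed -n 2p
python3 -m inch '[[0,0,-0.6,0,50],[0,0,-0.4,0,50],[0,0,-0.2,0,50],[0,0,-0.1,0,50],[0,0,0,0,50]]'
python3 -m inch '[[0,0,-0.12,0,50],[0,0,-0.1,0,50],[0,0,0,0,50],[0,0,0,0,50]]'
```

```text
tool_pos: [0.5387, -0.3515, 0.0907]
clock: 51.55
tool_pos: [0.5398, -0.352, 0.0609]
eef_rot: [0.063, 0.998, -0.002, -0.004]
contact_force: [0.1, 0.2, -1.1]
opening: 0.7
clock: 51.95
tool_pos: [0.5396, -0.352, 0.0553]
eef_rot: [0.063, 0.998, -0.002, -0.004]
contact_force: [0.4, 0.1, -1.1]
opening: 0.706
```

```bash
python3 -m inch '[[0,0,-0.1,0,50],[0,0,0,0,50],[0,0,0,0,50]]'|sed -n '2p;4p'
python3 -m inch '[[0,0,-0.08,0,50],[0,0,0,0,50],[0,0,0,0,50]]'|sed -n '2p;4p'
```

```text
tool_pos: [0.5395, -0.3519, 0.0526]
contact_force: [-0.6, -0.6, -1.6]
tool_pos: [0.5397, -0.352, 0.051]
contact_force: [-1.6, -0.2, 1.6]
```

```bash
python3 -m inch '[[0,0,-0.04,0,50],[0,0,0,0,66],[0,0,0,0,72],[0,0,0,0,80],[0,0,0,0,86]]' 10|sed -n '2p;4,5p'
python3 -m inch '[[0,0,0,0,86],[0,0,0.4,0,86],[0,0,0.7,0,86],[0,0,0.9,0,86],[0,0,0.9,0,86]]'|sed -n '2p;4,5p'
python3 -m inch '[[0,0,0.9,0,86],[0,0,0.9,0,86],[0,0,0.9,0,86],[0,0,0.9,0,86],[0,0,0.9,0,86]]'|sed -n 2p
python3 -m inch '[[0,0,0.9,0,86],[0,0,0.9,0,86],[-0.3,0.7,0.4,0,86],[-0.3,1,0,0,60],[-0.3,1,0,0,60]]'|sed -n 2p
python3 - <<'E'
from h import *
for n in("wrist","scene"):
    X=cloud(r.snapshot(n));m=(np.hypot(X[...,0]-.5395,X[...,1]+.352)<.045)&(X[...,2]>.055)&(X[...,2]<.075)
    P=X[m];print(n,len(P),cv2.minEnclosingCircle(P[:,:2].astype(np.float32)) if len(P) else 0,np.percentile(P[:,2],[5,50,95]) if len(P) else 0)
E
python3 -m inch '[[-0.3,1,0,0,60],[-0.3,1,0,0,60],[-0.3,1,0,0,60],[-0.3,1,0,0,60],[-0.3,1,0,0,60]]'|sed -n 2p
python3 -m inch '[[-0.3,1,0,0,60],[-0.3,1,0,0,60],[-0.3,1,0,0,60],[0,1,0,0,60],[0,1,0,0,60]]'|sed -n 2p
python3 -m inch '[[0,1,0,0,60],[0,1,0,0,60],[0,1,0,0,60],[0,1,0,0,60],[0,1,0,0,60]]'|sed -n 2p
python3 -m inch '[[0,1,0,0,50],[0,1,0,0,50],[0,1,0,0,50],[0,1,0,0,50],[0,1,0,0,50]]'
python3 -m inch '[[0,1,0,0,50],[0,0.6,0,0,50],[0,0,0,0,50],[0,0,0,0,50]]'
cat > cov.py <<'E'
from h import *
for n in("wrist","top"):
    w=r.snapshot(n);W=cloud(w);g=cv2.cvtColor(w["pixels"],cv2.COLOR_RGB2HSV)
    m=(cv2.inRange(g,(100,120,60),(125,255,255))>0)&(W[...,0]>.35)&(W[...,0]<.58)&(W[...,1]>.15)&(W[...,1]<.4)&(W[...,2]<.06)
    k=m&(W[...,2]>.034);P=W[k]
    print(n,m.sum(),k.sum(),P.mean(0) if k.any() else 0, cv2.minEnclosingCircle(P[:,:2].astype(np.float32)) if k.any() else 0)
    d=W[m&(W[...,2]>.006)&(W[...,2]<.018)]; print(" disc",len(d),cv2.minEnclosingCircle(d[:,:2].astype(np.float32)))
print(r.get_state()["tool_pos"])
E
python3 cov.py
```

```text
tool_pos: [0.5394, -0.3518, 0.0494]
contact_force: [-0.5, 0.1, 0.6]
opening: 0.962
tool_pos: [0.5399, -0.3519, 0.1245]
contact_force: [-0.9, -0.8, 0.5]
opening: 0.979
tool_pos: [0.5397, -0.3517, 0.2375]
tool_pos: [0.5169, -0.2835, 0.2918]
wrist 975 ((0.5392546653747559, -0.3516722619533539), 0.03461594134569168) [0.05689737 0.06317858 0.06542556]
scene 196 ((0.540138304233551, -0.35542553663253784), 0.0355244018137455) [0.0558128  0.06194174 0.06542152]
tool_pos: [0.4796, -0.1591, 0.2908]
tool_pos: [0.4574, -0.0339, 0.2908]
tool_pos: [0.4577, 0.0914, 0.2908]
clock: 56.65
tool_pos: [0.4577, 0.2165, 0.2908]
eef_rot: [0.063, 0.998, -0.001, -0.003]
contact_force: [1.0, 0.3, 0.1]
opening: 0.57
clock: 57.05
tool_pos: [0.4574, 0.2549, 0.2902]
eef_rot: [0.063, 0.998, -0.002, -0.004]
contact_force: [-0.2, -0.0, 0.6]
opening: 0.567
wrist 2775 241 [0.45323496 0.29667521 0.04170672] ((0.45402562618255615, 0.2968173325061798), 0.010132134892046452)
 disc 2438 ((0.4542577862739563, 0.2970079779624939), 0.03807913884520531)
top 0 0 0 0
 disc 0 ((0.0, 0.0), 0.0)
[0.45747809 0.25404361 0.28986141]
```

```bash
python3 -m inch '[[-0.14,0.7,0,0,45],[0,1,0,0,45],[0,0,-0.6,0,45],[0,0,-0.9,0,45],[0,0,-0.9,0,45]]'|sed -n 2p
python3 -m inch '[[0,0,-0.9,0,45],[0,0,-0.9,0,45],[0,0,-0.9,0,45],[0,0,-0.9,0,45],[0,0,-0.9,0,45]]'|sed -n 2p
python3 -m inch '[[0,0,-0.6,0,45],[0,0,-0.4,0,45],[0,0,0,0,45],[0,0,0,0,45]]'
```

```text
tool_pos: [0.4542, 0.2969, 0.2293]
tool_pos: [0.4543, 0.2966, 0.1165]
clock: 58.55
tool_pos: [0.454, 0.2979, 0.0926]
eef_rot: [0.063, 0.998, -0.001, -0.004]
contact_force: [0.1, -0.2, -0.3]
opening: 0.508
```

```bash
python3 -m inch '[[0,-0.04,-0.6,0,45],[0,0,-0.7,0,45],[0,0,-0.5,0,45],[0,0,-0.3,0,45],[0,0,0,0,45]]'
python3 -m inch '[[0,0,-0.15,0,45],[0,0,0,0,45],[0,0,0,0,45]]'
```

```text
clock: 59.05
tool_pos: [0.4533, 0.297, 0.0392]
eef_rot: [0.063, 0.998, -0.002, -0.004]
contact_force: [-0.2, -0.0, 0.5]
opening: 0.511
clock: 59.35
tool_pos: [0.4537, 0.2972, 0.0363]
eef_rot: [0.063, 0.998, -0.001, -0.004]
contact_force: [0.3, 0.8, -0.1]
opening: 0.516
```

```bash
python3 -m inch '[[0,0,0,0,10],[0,0,0,0,10],[0,0,0,0,10],[0,0,0,0,10],[0,0,0,0,10]]' 20|sed -n '2p;4,5p'
python3 -m inch '[[0,0,0.2,0,10],[0,0,0.5,0,10],[0,0,0.8,0,10],[0,0,0.9,0,10],[0,0,0.9,0,10]]'|sed -n '2p;4,5p'
python3 -m inch '[[0,0,0.9,0,10],[0,0,0.9,0,10],[0,0,0.9,0,10],[0,0,0.9,0,10],[0,0,0.9,0,10]]'|sed -n 2p
python3 -m inch '[[0,0,0.9,0,10],[0,0,0.6,0,10],[0,-0.5,0,0,10],[0,-0.9,0,0,10],[0,-1,0,0,10]]'|sed -n 2p
python3 -m inch '[[0,-1,0,0,10],[0,-1,0,0,10],[0,-1,0,0,10],[0,-1,0,0,10],[0,-1,0,0,10]]'|sed -n 2p
python3 -m inch '[[0,-1,0,0,10],[0,-1,0,0,10],[0,-1,0,0,10],[0,-1,0,0,10],[0,-1,0,0,10]]'|sed -n 2p
python3 -m inch '[[0.3,-1,0,0,10],[0.3,-1,0,0,10],[0.4,-1,0,0,10],[0.4,-1,0,0,10],[0.4,-1,0,0,10]]'|sed -n 2p
python3 -m inch '[[0.4,-1,0,0,10],[0.4,-1,0,0,10],[0.4,-1,0,0,10],[0.4,-1,0,0,10],[0,-1,0,0,10]]'
python3 - <<'E'
from h import *
w=r.snapshot("wrist");W=cloud(w);p=r.get_state()["tool_pos"];g=cv2.cvtColor(w["pixels"],cv2.COLOR_RGB2HSV)
m=(cv2.inRange(g,(100,120,60),(125,255,255))>0)&(abs(W[...,0]-p[0])<.08)&(abs(W[...,1]-p[1])<.08)
P=W[m];print(p,len(P));d=P[(P[:,2]<p[2]-.018)];print(np.percentile(d,[1,50,99],axis=0)-p)
m=(np.hypot(W[...,0]-.5395,W[...,1]+.352)<.045)&(W[...,2]>.055)&(W[...,2]<.075);Q=W[m];print("beaker",len(Q),cv2.minEnclosingCircle(Q[:,:2].astype(np.float32)))
E
```

```text
tool_pos: [0.4536, 0.2971, 0.036]
contact_force: [-0.7, 0.4, 0.9]
opening: 0.212
tool_pos: [0.4534, 0.297, 0.1201]
contact_force: [-0.1, 0.9, -0.6]
opening: 0.214
tool_pos: [0.4531, 0.2968, 0.2328]
tool_pos: [0.4528, 0.2354, 0.2681]
tool_pos: [0.4524, 0.1096, 0.2679]
tool_pos: [0.4521, -0.0151, 0.2679]
tool_pos: [0.4972, -0.1399, 0.2678]
clock: 63.35
tool_pos: [0.538, -0.2643, 0.2676]
eef_rot: [0.063, 0.998, -0.001, -0.005]
contact_force: [-0.5, 0.3, -0.9]
opening: 0.217
[ 0.53655053 -0.27037558  0.26691435] 9824
[[-0.03468094 -0.02970945 -0.02746215]
 [-0.01469486  0.00854026 -0.02530935]
 [ 0.03732062  0.04186389 -0.01983754]]
beaker 1163 ((0.5393406748771667, -0.35186681151390076), 0.03468410670757294)
```

```bash
python3 -m inch '[[0.1,-0.8,0,0,10],[0,-0.8,0,0,10],[0,-0.8,0,0,10],[0,-0.5,0,0,10],[0,-0.3,0,0,10]]'|sed -n 2p
python3 -m inch '[[0,0,-0.6,0,10],[0,0,-0.9,0,10],[0,0,-0.9,0,10],[0,0,-0.9,0,10],[0,0,-0.6,0,10]]'|sed -n 2p
python3 -m inch '[[0,0,-0.5,0,10],[0,0,-0.2,0,10],[0,0,0,0,10],[0,0,0,0,10]]'
```

```text
tool_pos: [0.5398, -0.3442, 0.2677]
tool_pos: [0.54, -0.3411, 0.1684]
clock: 64.8
tool_pos: [0.5416, -0.3429, 0.1542]
eef_rot: [0.063, 0.998, -0.002, -0.003]
contact_force: [0.3, 0.5, -0.4]
opening: 0.216
```

```bash
python3 -m inch '[[-0.08,-0.36,0,0,10],[0,0,-0.5,0,10],[0,0,-0.5,0,10],[0,0,-0.4,0,10],[0,0,0,0,10]]'|sed -n 2p
python3 -m inch '[[0,0,0,0,10],[0,0,0,0,10]]'|sed -n '2,4p'
python3 - <<'E'
from h import *
w=r.snapshot("wrist");W=cloud(w);p=r.get_state()["tool_pos"];g=cv2.cvtColor(w["pixels"],cv2.COLOR_RGB2HSV)
m=(cv2.inRange(g,(100,120,60),(125,255,255))>0)&(abs(W[...,0]-p[0])<.08)&(abs(W[...,1]-p[1])<.08)&(W[...,2]<p[2]-.018)&(W[...,2]>p[2]-.03)
d=W[m];print(p,cv2.minEnclosingCircle(d[:,:2].astype(np.float32)),np.percentile(d[:,2],[2,50,98]))
E
```

```text
tool_pos: [0.5377, -0.3512, 0.1161]
tool_pos: [0.5395, -0.3517, 0.1187]
eef_rot: [0.063, 0.998, -0.001, -0.004]
contact_force: [1.0, -0.3, -0.5]
[ 0.53948475 -0.35183713  0.11888732] ((0.5402743816375732, -0.352050244808197), 0.03836550563573837) [0.0907917  0.0926397  0.09703652]
```

```bash
python3 -m inch '[[0,0,-0.3,0,10],[0,0,-0.2,0,10],[0,0,-0.15,0,10],[0,0,0,0,10],[0,0,0,0,10]]'|sed -n '2p;4p'
python3 -m inch '[[0,0,-0.12,0,10],[0,0,0,0,10],[0,0,0,0,10]]'|sed -n '2p;4p'
python3 -m inch '[[0,0,-0.08,0,10],[0,0,0,0,10],[0,0,0,0,10]]'|sed -n '2p;4p'
```

```text
tool_pos: [0.539, -0.3518, 0.102]
contact_force: [0.9, -0.5, 0.3]
tool_pos: [0.539, -0.3519, 0.0992]
contact_force: [-0.0, 0.3, 0.2]
tool_pos: [0.539, -0.3519, 0.0971]
contact_force: [0.4, -0.7, -0.4]
```

```bash
python3 -m inch '[[0,0,-0.08,0,10],[0,0,0,0,10],[0,0,0,0,10]]'|sed -n '2p;4p'
python3 -m inch '[[0,0,-0.05,0,10],[0,0,0,0,10],[0,0,0,0,10]]'|sed -n '2p;4p'
```

```text
tool_pos: [0.5397, -0.3521, 0.0967]
contact_force: [-1.9, 1.2, 7.6]
tool_pos: [0.5401, -0.3522, 0.0966]
contact_force: [-3.4, 1.3, 13.5]
```

Seated (contact at the expected height). Release and back off.

```bash
python3 -m inch '[[0,0,0.06,0,10],[0,0,0,0,24],[0,0,0,0,34],[0,0,0,0,45],[0,0,0,0,45]]' 10|sed -n '2p;4,5p'
python3 -m inch '[[0,0,0.3,0,45],[0,0,0.6,0,45],[0,0,0.8,0,45],[0,0,0.8,0,45],[0,0,0.8,0,45]]'|sed -n '2p;4,5p'
python3 -m inch '[[0,0,0.8,0,45],[0,0.4,0.8,0,45],[0,0.6,0.8,0,45],[0,0.6,0,0,45],[0,0.6,0,0,45]]'|sed -n '2p'
python3 -m inch '[[0,0.4,0,0,45],[0,0,0,0,45],[0,0,0,0,45],[0,0,0,0,45],[0,0,0,0,45]]'|sed -n '1,4p'
python3 - <<'E'
from h import *
w=r.snapshot("wrist");W=cloud(w);g=cv2.cvtColor(w["pixels"],cv2.COLOR_RGB2HSV)
b=(cv2.inRange(g,(100,120,60),(125,255,255))>0)&(np.hypot(W[...,0]-.54,W[...,1]+.352)<.06)
d=W[b&(W[...,2]>.062)&(W[...,2]<.082)];print("disc",len(d),cv2.minEnclosingCircle(d[:,:2].astype(np.float32)))
A=np.c_[d[:,:2],np.ones(len(d))];k=np.linalg.lstsq(A,d[:,2],rcond=None)[0];print("tilt",np.hypot(*k[:2]),"z",d[:,2].mean())
q=W[b&(W[...,2]>.095)];print("knob top",len(q),q.mean(0))
q=W[(np.hypot(W[...,0]-.54,W[...,1]+.352)<.045)&(W[...,2]>.01)&(W[...,2]<.055)];print("beaker wall",len(q),q.mean(0),q.min(0),q.max(0))
t=r.snapshot("top");T=cloud(t);O=np.array([.579,-.117]);ey=np.array([.1426,.9898]);k=(T[...,2]>.13)&(T[...,2]<.23)&(T[...,0]>.57)&(T[...,0]<.66)&(T[...,1]>-.13)&(T[...,1]<.19)
q=(T[k][:,:2]-O)@ey;print("bottle y",q.min(),q.max(),len(q))
for X in(T,W):
    m=(X[...,2]>.014)&(X[...,2]<.023)&(X[...,1]<-.16)&(X[...,1]>-.62)&(X[...,0]>.38)&(X[...,0]<.72);Q=X[m][:,:2];print("tray rim",np.percentile(Q,[1,99],axis=0))
E
```

```text
tool_pos: [0.5389, -0.3518, 0.0951]
contact_force: [-1.0, 0.3, -0.8]
opening: 0.504
tool_pos: [0.5394, -0.3519, 0.1802]
contact_force: [-0.4, -0.5, 0.5]
opening: 0.515
tool_pos: [0.5391, -0.2953, 0.2386]
clock: 69.25
tool_pos: [0.5388, -0.2878, 0.2375]
eef_rot: [0.063, 0.998, -0.002, -0.004]
contact_force: [0.5, -0.1, -0.2]
disc 3990 ((0.5401833653450012, -0.35169094800949097), 0.037968676537275314)
tilt 0.0010145522250163685 z 0.07079303612416708
knob top 444 [ 0.53881007 -0.3511537   0.10208537]
beaker wall 173 [ 0.51746325 -0.33503119  0.02341565] [ 0.5091214  -0.35802934  0.01138373] [ 0.53943231 -0.32272217  0.03602901]
bottle y 0.11960024987786279 0.2861602285828794 911
tray rim [[ 0.41772022 -0.59314115]
 [ 0.68642469 -0.19982263]]
tray rim [[ 0.41294886 -0.60909885]
 [ 0.68140957 -0.20291155]]
```

```bash
python3 -c "
from plant import r
print(r.finish_job(), r.get_state()['clock'])"
```

```text
the job is handed in; nothing more can be done
the job is handed in; nothing more can be done
```

I finished the job and handed it in at about 69 s of robot time; no verdict came back.

**What I did:**
- **Beaker and bottle:** I stood the clear beaker on the pedestal, let go, and turned the knob clockwise to its stop, which ran the bottle out.
- **Tapping:** I shook the bottle with a slow push let go quickly, then 14 brisk taps. Three blocks dropped into the beaker: two steel and one brass. The last five taps changed nothing and the neck looked empty.
- **Tray and cover:** I turned the knob back to home, moved the beaker onto the tray and set the cover on it. The cover had been knocked about 35 mm aside during the run, so I located it again before picking it up.

**Last checks:**
- **Beaker:** its centre is at about (0.539, -0.352), at least 120 mm inside every rim I could locate. I measured the beaker level and centred before adding the cover, not after.
- **Cover:** it sits within about 1 mm of the beaker's centre, tilted 0.001 rad. Its disc top is at 0.071 m and its knob top at 0.102 m, which matches a seated cover.
- **Bottle:** the mouth measures 0.120 m from the pedestal axis, so it is home.
- **Robot:** the gripper is clear of everything.

No check failed. I saw the three blocks in the beaker on the pedestal and again over the tray, but not after the cover went on. The far side of the tray was partly hidden, so I placed the beaker near its visible side.

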